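Return the spent battery sticks at the depot bench

TASK

Send every spent battery stick back, both those in the charging cradle and those lying loose on the bench: first turn the cradle's red isolator knob clockwise until it clicks over to off, then swing the red-handled clamp lever up and fully open. Post each stick through the yellow sprung flap of the blue returns cabinet so that it drops inside and the flap snaps shut behind it, and when they have all gone swing the clamp lever fully shut again, leaving the isolator off. Do not disturb the other things on the bench.

Things in the scene. Friction and masses are not known exactly. Their poses are not given: they have to be found in the camera images.
- cabinet: Blue steel returns cabinet, fixed. Origin on the bench below the flap's outer face, centre line; x = level posting direction (into the cabinet), z up. Box x 0 to 250 mm, 180 mm wide; its fixed clear lid and the bar over the flap end 243 mm above the bench (53 mm above the sill), so fingers pointing down can push only up to x = 0. Inside, the floor lies 180 mm below the sill.
- sill (a point): Middle of the flap opening's foot, at sill height (cabinet frame 0, 0, 190 mm); the opening is 64 wide x 46 mm high. In front lies the flat rimless aluminium sill, x = -130 to -20 mm, 130 mm wide, top 190 mm above the bench; two yellow lines 70 mm apart mark the lane. From x = -20 on is the drop: a stick pushed in end first until its tail is within 10 mm of x = 0 falls in.
- flap (a joint): Yellow sprung flap 61 x 42 mm, hinged along its top edge 235 mm above the bench, swings inward only: 0 = shut, grows as it opens, 1.45 rad at most. A spring shuts it; pushing a stick through takes 1 to 4 N.
- charger: Grey and black charging cradle, fixed. Origin on the bench below the middle between its two bays, z up; at yaw 0 its x points away from the robot, y left. Bays at y = +42 and -42 mm: sticks lie along x on a floor 20 mm above the bench, centred on x = 0, tops at 50 mm. Bay ridges reach only 26 mm above the bench; end stop at x = 38 mm. Control box on the right, y -100 to -195, 45 mm high.
- clamp (a joint): Clamp lever: a steel frame of two arms (y = -85 and +85 mm), a padded cross bar 75 mm from the hinge that lies 2 mm over the sticks, and a red handle bar at its end. 0 = shut (level, over the sticks), grows as it swings up and back, 1.75 rad = fully open at its stop. It stays where it is left (friction 0.28 N m, 2 to 3 N at the handle).
- clamp_hinge (a point): Middle of the lever's hinge axis, cradle frame (75, 0, 62) mm. The axis runs along the cradle's y.
- clamp_handle (a point): Middle of the lever's red handle bar: round, 14 mm thick, 170 mm long along the cradle's y, 160 mm from the hinge: on the cradle's -x side when shut (62 mm above the bench, free below), above the hinge when open. It can be pinched from above in its middle and carried round in an arc, fingers kept upright.
- isolator (a joint): Red isolator knob on the control box, upright axis. 0 = on (bar grip along the cradle's x axis), grows as it is turned clockwise seen from above, 1.4 rad = off stop. It has a detent: it resists up to about 0.2 N m until half way (0.7 rad), then snaps on to the off stop by itself.
- isolator_grip (a point): Point on the knob's axis at the height to grip. The knob has a bar grip 42 mm long, 14 mm thick, 32 mm tall whose top is 7 mm above this point; at 0 the bar lies along the cradle's x.
- stick_a: A spent battery stick: square bar 70 x 30 x 30 mm, 0.16 kg, orange sleeve, black cap on one end, bare metal on the other. Origin at its centre; x along its length, towards the metal end. Any long face may be up, either end may go first. Starts in the cradle's left (+y) bay, or is absent.
- stick_b: A spent battery stick: square bar 70 x 30 x 30 mm, 0.16 kg, orange sleeve, black cap on one end, bare metal on the other. Origin at its centre; x along its length, towards the metal end. Any long face may be up, either end may go first. Starts in the cradle's right (-y) bay, or is absent.
- stick_c: A spent battery stick: square bar 70 x 30 x 30 mm, 0.16 kg, orange sleeve, black cap on one end, bare metal on the other. Origin at its centre; x along its length, towards the metal end. Any long face may be up, either end may go first. Starts loose on the bench, or is absent.
- stick_d: A spent battery stick: square bar 70 x 30 x 30 mm, 0.16 kg, orange sleeve, black cap on one end, bare metal on the other. Origin at its centre; x along its length, towards the metal end. Any long face may be up, either end may go first. Starts loose on the bench, or is absent.
- mug: Bystander: blue mug, radius 40, 90 mm tall, origin under its centre.
- spraycan: Bystander: spray can, radius 26, 170 mm tall, origin under its centre.
- screwdriver: Bystander: screwdriver 200 mm long, lying along its x axis, origin in the middle.
- wrench: Bystander: wrench 180 mm long, lying along its x axis, origin in the middle.
- tape: Bystander: roll of yellow tape lying flat, radius 50, 40 mm tall, origin under its centre.
- jar: Bystander: jar with red lid, radius 35, 90 mm tall, origin under its centre.
Not all that is in view belongs to the job. Leave any green or purple look-alike of the stick_a alone.

How it is judged:
On the way, in this order (a step that is already met when the one before it is completed fails the run):
1. the isolator knob is turned past its click to off while the clamp lever is still shut (value of joint isolator above 1.2 rad and value of joint clamp below 0.2 rad), for 0.2 s.
2. the clamp lever is swung fully open (value of joint clamp above 1.5 rad), for 0.2 s.
3. all the sticks present are inside the cabinet and the flap has shut behind them, the clamp lever not yet swung shut (x of stick_a in the frame of cabinet between -0.015 and 0.25 m and z of stick_a in the frame of cabinet between 0 and 0.18 m and y of stick_a in the frame of cabinet between -0.09 and 0.09 m and linear speed of each of stick_a, stick_b, stick_c, stick_d below 0.05 m/s and x of stick_b in the frame of cabinet between -0.015 and 0.25 m and z of stick_b in the frame of cabinet between 0 and 0.18 m and y of stick_b in the frame of cabinet between -0.09 and 0.09 m and x of stick_c in the frame of cabinet between -0.015 and 0.25 m and z of stick_c in the frame of cabinet between 0 and 0.18 m and y of stick_c in the frame of cabinet between -0.09 and 0.09 m and x of stick_d in the frame of cabinet between -0.015 and 0.25 m and z of stick_d in the frame of cabinet between 0 and 0.18 m and y of stick_d in the frame of cabinet between -0.09 and 0.09 m and value of joint flap below 0.08 rad and value of joint clamp above 0.5 rad), for 0.2 s.
At the end, for the whole second after the job is handed in: Every stick present lies at rest inside the returns cabinet, its centre behind the flap and below sill height; the flap is shut (under 0.08 rad), the clamp lever is shut (under 0.08 rad) and the isolator is at off (over 1.2 rad) (x of stick_a in the frame of cabinet between -0.015 and 0.25 m and z of stick_a in the frame of cabinet between 0 and 0.18 m and y of stick_a in the frame of cabinet between -0.09 and 0.09 m and linear speed of each of stick_a, stick_b, stick_c, stick_d below 0.05 m/s and x of stick_b in the frame of cabinet between -0.015 and 0.25 m and z of stick_b in the frame of cabinet between 0 and 0.18 m and y of stick_b in the frame of cabinet between -0.09 and 0.09 m and x of stick_c in the frame of cabinet between -0.015 and 0.25 m and z of stick_c in the frame of cabinet between 0 and 0.18 m and y of stick_c in the frame of cabinet between -0.09 and 0.09 m and x of stick_d in the frame of cabinet between -0.015 and 0.25 m and z of stick_d in the frame of cabinet between 0 and 0.18 m and y of stick_d in the frame of cabinet between -0.09 and 0.09 m and value of joint each of flap, clamp below 0.08 rad and value of joint isolator above 1.2 rad); the robot touches nothing.
It fails at once if a bystander (mug, spray can, screwdriver, wrench, tape, jar) is shoved more than 60 mm (distance of any of mug, spraycan, screwdriver, wrench, tape, jar from where it was at the start of the episode above 0.06 m).
It fails at once if the mug, spray can, tape or jar is knocked over (angle between any of mug, spraycan, tape, jar's own z axis and vertical above 0.6 rad).
Of stick_a, stick_b only 1 to 2 are there at a start; the rules pass over those that are not, and their reading is None.
Of stick_c, stick_d only 1 to 2 are there at a start; the rules pass over those that are not, and their reading is None.
At some moment in a run one of stick_c, stick_d may be knocked a few centimetres aside while the robot is not near it.
Once in a run the grip may slacken for a moment while it holds something.
It also fails if it takes over 210 s, if anything falls off the work surface, if the arm or the gripper's body presses on something with over 40 N, if the wrist force passes 120 N, or if a joint passes its speed limit or range.

ROBOT

A 7-joint arm with a two-finger parallel gripper is mounted at the origin on the work surface. World frame = base frame: x ahead of the robot, y to its left, z up, the work surface at z = 0. Lengths are in m, angles in rad, forces in N, time in s.
With the tool pointing down it reaches from about 0.35 to 0.9 m from the base axis. Payload 7.2 kg.
Tool frame: the origin (TCP) lies between the finger pads; the fingertips stand 19 mm ahead of it and the grasp point (between the pads) is the TCP; z points along the fingers, y is the line along which they close (so a half turn about z gives the same grasp; the last joint's range is limited). The gripper opens to 85 mm and grips with 20 to 120 N. Pads are 22 mm wide; open, the fingers measure 114 mm over their backs; the gripper's body (76 mm by 85 mm) begins 54 mm behind the grasp point. The pads swing forward as they close: fully open they stand 13 mm farther back than shut.
Start: joints at [-1.391, 0.411, -0.013, 1.596, 0.006, 1.134, -0.082], TCP at [0.153, 0.606, 0.25] pointing down, gripper open.
Joint ranges: [-2.95, 2.95], [-0.29, 1.99], [-1.47, 1.44], [0.14, 2.54], [-1.03, 4.17], [0.13, 1.85], [-2.86, 2.86]. Speed limits (rad/s): [2.39, 2.39, 3.01, 3.01, 3.14, 3.14, 3.14].

INTERFACE

Orientations are given as a rotation vector (axis times angle).
In Python, from plant import observe, optics, job gives the robot as it stands. The module is installed in compiled form; this text tells all that it offers.
- The arm moves only by the tool step_arm, never from a script. Its argument "series" is a list that holds one entry, the list of rows, each a list of 6 numbers: the shift along the tool's x, y, z as a fraction of full scale, then the turn, a rotation vector about the tool's x, y, z as a fraction of full scale. In form: [[[dx, dy, dz, rx, ry, rz], ...]]. A call has 1 to 20 rows; each row shifts and turns the commanded pose from where the row before left it, along the tool's axes as they then stand; what a row does not reach is not made up. Full scale, the value 1, is 2.5 cm for a shift and 4 degrees for a turn. A row lasts 1/8 s, in which the tool goes at most 62.5 mm and 10.7 degrees, less where a joint would pass 70% of its speed; a pose out of reach is approached as far as the arm can. A call with a number of a shift or a turn outside -1 to 1 is refused whole. A call with a gripper value outside its range is refused whole. "fingers" is the closure, from 0 (fully open) to 1 (shut), set as the call begins (left out, the last holds). The fingers move at their own pace and stop on an object; the grip force is fixed at half the most. Time passes only in rows, so rows that do not move let the fingers close. It gives the time, the measured TCP pose, the force, the opening and the grip force at its end, in the units of the state.
- observe(): the state, without advancing time (a new reading comes with each control period).
- optics.grab_frame(name): name is "scene" or "top"; returns the picture (400x640x3 uint8, red, green, blue); there is no depth.
- optics.calibration(name): a dict with "fx", "fy", "cx", "cy" (pixels), "pose" (4x4, takes a point from camera to world coordinates). Camera axes: x right, y down, z forward; pixel columns grow to the right and rows downward; lengths in m; the calibration is good to about 2 mm. A picture is of the moment at which its call begins. calibration takes no time and is no camera call.
- job.finish_job(): hands the job in; it is judged then, once.
Trained networks look in the newest picture that a camera, given by its name, has taken for a name from the list of things; names that differ only in an ending like _2 or _b are one class to them, and where a whole thing is asked for, a point or a joint stands for the part that bears it (a point fixed in the world has none). Each returns a list of dicts, best first, with "score" (0 to 1); they miss things now and then, are a little off and sometimes report something else, mostly with a low value. They report only what shows in the picture. A call takes as long as a camera call. They do not tell look-alikes from the thing itself.
- optics.look_for(name, camera): "centre" ([column, row] as shares, 0 to 1, of the picture: columns of its width, rows of its height, amid what is visible of it).
- optics.trace(name, camera): "pixels" (400x640 bool, what is visible of it) and "centre" ([column, row] as shares, 0 to 1, of the picture: columns of its width, rows of its height, amid what is visible of it).
The state is a dict: "time_s": time; "joint_positions": joint angles; "joint_vel": joint speeds; "tau": joint torques, N m; "ee_pos": TCP position; "tcp_rot": TCP orientation; "force": force on the tool from outside, world axes, zero at the start; "wrist_torque": the same for the moment, N m; "grip_width": finger opening in m; "finger_force": force on a finger pad.
Only numpy, scipy, OpenCV 4.12 (cv2) and the standard library are available. Lean on these libraries where they do the work, as an engineer would, in place of code of your own. Each camera call takes 0.05 s, during which the arm holds its last target. There are 200 camera calls.

## Working session

There is one attempt and no reset: what is moved stays moved. The work goes in short steps, Python scripts to look and compute and a tool call to move; the robot and the scene stay as the last step left them, time stands still between calls to the robot, and variables do not carry over. Pictures are saved under pics/ and viewed, at most 18 in all, crops included, and the job is handed in when it is done.

Besides the shell and the picture viewer there is one more tool, called after "Emit:" as a command line: name --argument value ..., lists and objects as JSON in quotes. step_arm: Moves the arm, as the interface text tells. Shift numbers are shares of 2.5 cm and turn numbers shares of 4 degrees, none past 1 either way. Its arguments: {"type":"object","properties":{"series":{"type":"array","items":{"type":"array","items":{"type":"array","items":{"type":"number"}}}},"fingers":{"type":"number"}},"required":["series"]}

```bash
mkdir -p pics; cat > h.py <<'E'
import numpy as np, cv2
from plant import observe, optics, job
from scipy.spatial.transform import Rotation as R
def cal(n):
    c=optics.calibration(n); return c, np.array(c['pose'])
def ray(n,px):
    c,T=cal(n); d=np.array([(px[0]-c['cx'])/c['fx'],(px[1]-c['cy'])/c['fy'],1.])
    return T[:3,3], T[:3,:3]@d
def atz(n,px,z):
    o,d=ray(n,px); return o+d*(z-o[2])/d[2]
def proj(n,p):
    c,T=cal(n); q=T[:3,:3].T@(np.array(p)-T[:3,3]); return np.array([c['fx']*q[0]/q[2]+c['cx'],c['fy']*q[1]/q[2]+c['cy']])
def tri(p1,p2,a='scene',b='top'):
    o1,d1=ray(a,p1);o2,d2=ray(b,p2)
    A=np.stack([d1,-d2],1); s=np.linalg.lstsq(A,o2-o1,rcond=None)[0]
    x,y=o1+s[0]*d1,o2+s[1]*d2
    return (x+y)/2, np.linalg.norm(x-y)
def save(n,f):
    im=optics.grab_frame(n); cv2.imwrite('pics/'+f,im[:,:,::-1]); return im
def st():
    s=observe(); print(round(s['time_s'],2),np.round(s['ee_pos'],4),np.round(R.from_rotvec(s['tcp_rot']).as_matrix(),3).tolist(),s['grip_width'],np.round(s['force'],1))
E
python3 - <<'E'
from h import *
np.set_printoptions(precision=3,suppress=True)
for n in('scene','top'):
    save(n,n+'0.png'); c,T=cal(n); print(n,c['fx'],c['cx'],c['cy'],T.tolist())
st()
for n in('scene','top'):
  for k in('sill','clamp_hinge','clamp_handle','isolator_grip','stick_a','cabinet','charger','mug','spraycan','screwdriver','wrench','tape','jar'):
    r=optics.look_for(k,n); print(n,k,[(round(x['score'],2),np.round(np.array(x['centre'])*[640,400],1).tolist()) for x in r[:6]])
E
```

```text
scene 363.1152828086113 312.36488432788184 199.57420594654167 [[0.8203965639138889, 0.46246592175524903, -0.33626589052913525, 0.8576687337890193], [0.5717191247388215, -0.6730238232073117, 0.46922934243639247, -0.5079737694104802], [-0.009312374893674298, -0.5772037808352274, -0.8165470439989104, 0.9115831647460051], [0.0, 0.0, 0.0, 1.0]]
top 386.5947628772072 320.01226679845604 196.5151712704613 [[0.10200805294181102, -0.9747971446042631, 0.19840585678451136, 0.3882723660435974], [-0.9947796141857244, -0.09939551031973991, 0.02310955925109415, -0.07783757888655037], [-0.0028064809855078824, -0.1997274628078318, -0.9798474698976489, 1.1092452094578327], [0.0, 0.0, 0.0, 1.0]]
0.1 [0.153 0.606 0.249] [[-0.969, 0.245, -0.0], [0.245, 0.969, -0.001], [-0.0, -0.001, -1.0]] 0.08545706412109451 [-0.7 -0.1  0.6]
scene sill [(0.9, [375.1, 101.6])]
scene clamp_hinge [(0.74, [272.0, 277.9]), (0.32, [374.1, 101.5])]
scene clamp_handle [(0.72, [276.2, 277.3]), (0.47, [415.5, 183.9])]
scene isolator_grip [(0.53, [272.2, 291.4]), (0.52, [238.8, 324.7])]
scene stick_a [(0.85, [272.3, 292.6]), (0.84,
[... 515 characters left out ...]
), (0.55, [389.3, 216.4])]
top clamp_handle [(0.8, [392.4, 217.9])]
top isolator_grip [(0.66, [449.0, 218.4]), (0.19, [316.2, 230.6])]
top stick_a [(0.74, [456.3, 273.5]), (0.71, [408.2, 221.1]), (0.65, [277.8, 267.4]), (0.58, [378.9, 220.8]), (0.58, [316.8, 232.9]), (0.57, [306.2, 188.3])]
top cabinet [(0.94, [143.9, 216.9])]
top charger [(0.79, [408.3, 215.8]), (0.32, [416.8, 297.4]), (0.25, [316.7, 233.6])]
top mug [(0.67, [310.4, 143.2])]
top spraycan [(0.64, [246.6, 135.0]), (0.44, [305.2, 191.6]), (0.36, [143.1, 219.0])]
top screwdriver [(0.63, [374.0, 294.1])]
top wrench [(0.93, [216.0, 277.2])]
top tape [(0.73, [379.0, 222.4]), (0.72, [361.6, 154.2])]
top jar [(0.91, [416.6, 300.1])]
```

```bash
python3 -c "
import cv2
a=cv2.imread('pics/scene0.png');cv2.imwrite('pics/s1.png',cv2.resize(a[60:380,130:470],None,fx=1.85,fy=1.85,interpolation=2))
a=cv2.imread('pics/top0.png');cv2.imwrite('pics/t1.png',cv2.resize(a[100:330,60:500],None,fx=1.8,fy=1.8,interpolation=2))"
```

```text
(no output)
```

View pics/s1.png

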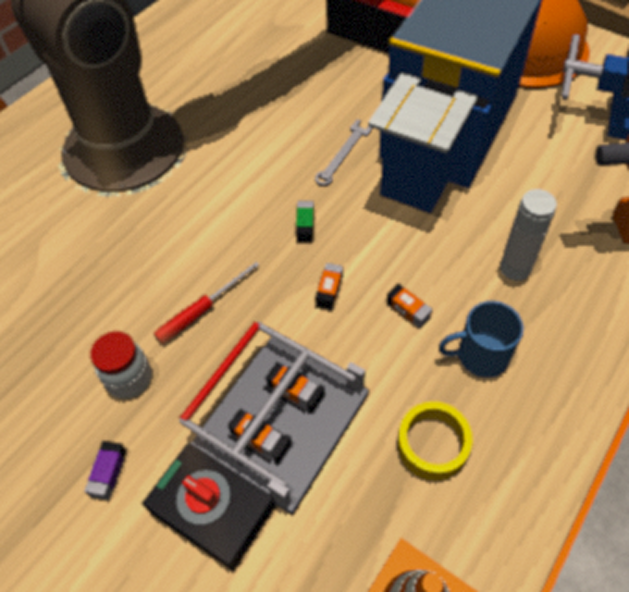

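View pics/t1.png

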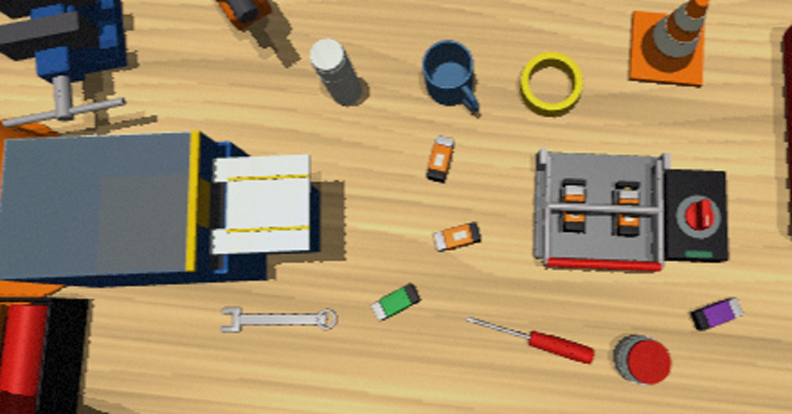

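Both views agree: two orange sticks in the cradle, and two loose ones (top crop at 440,159 and 457,236). There are green and purple decoys. The handle is on the robot side and the knob is to the right of the cradle.

```bash
cat >> h.py <<'E'
S=lambda u,v:(130+u/1.85,60+v/1.85)
Tp=lambda u,v:(60+u/1.8,100+v/1.8)
E
python3 - <<'E'
from h import *
from scipy.optimize import least_squares
np.set_printoptions(precision=4,suppress=True)
for k,s,t in [('hL',S(256,328),Tp(546,264)),('hR',S(186,414),Tp(661,266)),('knob',S(200,492),Tp(700,214)),('bar mid c',S(409,305),Tp(440,159)),('d',S(329,286),Tp(457,236)),
 ('sill1',S(405,76),Tp(213,254)),('sill2',S(370,120),Tp(310,250)),('sill3',S(450,149),Tp(311,155)),('sill4',S(476,95),Tp(213,157)),('stickA',S(295,385),Tp(573,205)),('stickB',S(258,433),Tp(626,207))]:
    print(k,*tri(s,t))
def fit(M,obs,x0):
    def f(p):
        c,s=np.cos(p[3]),np.sin(p[3]); o=[]
        for m,(a,b) in zip(M,obs):
            w=[p[0]+c*m[0]-s*m[1],p[1]+s*m[0]+c*m[1],p[2]+m[2]]
            o+=[proj('scene',w)-a,proj('top',w)-b]
        return np.ravel(o)
    r=least_squares(f,x0,loss='soft_l1'); print(r.x,np.round(r.fun,1))
fit([(-.085,.085,.062),(-.085,-.085,.062)],[(S(256,328),Tp(546,264)),(S(186,414),Tp(661,266))],[.4,-.3,0,0])
fit([(-.02,.065,.19),(-.13,.065,.19),(-.13,-.065,.19),(-.02,-.065,.19)],[(S(405,76),Tp(213,254)),(S(370,120),Tp(310,250)),(S(450,149),Tp(311,155)),(S(476,95),Tp(213,157))],[.4,.3,0,1.57])
# loose sticks: trace, orientation
for n in('scene','top'):
  im=optics.grab_frame(n)
  for r in optics.trace('stick_a',n):
    m=r['pixels'].astype(bool); hsv=cv2.cvtColor(im,cv2.COLOR_RGB2HSV)
    (cx,cy),(w,h),a=cv2.minAreaRect(np.argwhere(m)[:,::-1].astype(np.float32))
    b=cv2.boxPoints(((cx,cy),(w,h),a)); 
    e=(b[0]+b[1])/2,(b[2]+b[3])/2
    if np.linalg.norm(b[0]-b[1])>np.linalg.norm(b[1]-b[2]): e=(b[1]+b[2])/2,(b[3]+b[0])/2
    P,Q=atz(n,e[0],.02),atz(n,e[1],.02)
    print(n,round(r['score'],2),np.median(hsv[m][:,0]),(cx,cy),(w,h),(P+Q)/2,np.degrees(np.arctan2((P-Q)[1],(P-Q)[0]))%180)
E
```

```text
hL [ 0.4763 -0.1839  0.0511] 0.0010599286987912546
hR [ 0.4904 -0.348   0.0758] 0.006907688325833389
knob [ 0.5727 -0.409   0.0661] 0.001912686754784818
bar mid c [ 0.6304 -0.0037  0.0148] 0.0026054322617000162
d [ 0.5085 -0.0449  0.0154] 0.0002030875937893658
sill1 [0.436  0.2738 0.18  ] 0.007266778435421796
sill2 [0.4532 0.1423 0.194 ] 0.006677950294402236
sill3 [0.5819 0.1615 0.1888] 0.007956600315322932
sill4 [0.5616 0.2891 0.1919] 0.0010513750458776244
stickA [ 0.573  -0.2195  0.038 ] 0.001847980859864938
stickB [ 0.5763 -0.3027  0.0406] 0.0024654005624858586
[ 0.5682 -0.2612 -0.0046  0.0789] [-0.1 -1.2 -0.2 -0.5 -1.3  4.5 -1.1 -0.2]
[ 0.4966  0.2939 -0.0041  1.709 ] [-2.8  0.3  1.7 -0.7  0.5 -0.8 -6.  -0.1 -0.3 -2.  -5.9 -0.4 -0.5  3.
  3.6  0.1]
scene 0.91 141.0 (186.71047973632812, 313.898681640625) (15.526469230651855, 32.27995300292969) [ 0.4321 -0.4538  0.02  ] 116.32868338117915
scene 0.87 12.0 (350.172119140625, 224.89340209960938) (24.455047607421875, 12.419577598571777) [ 0.6299 -0.007   0.02  ] 168.75594540970573
scene 0.74 65.0 (295.0, 179.5) (21.0, 10.0) [0.4011 0.0
[... 568 characters left out ...]
0244140625, 267.3000183105469) (11.180339813232422, 25.491174697875977) [0.3983 0.038  0.02  ] 122.27254129657966
top 0.79 15.0 (378.5, 215.5) (25.0, 11.0) [ 0.5711 -0.2233  0.02  ] 4.124782696411572
top 0.72 140.0 (458.05169677734375, 273.87933349609375) (12.070197105407715, 27.29721450805664) [ 0.4307 -0.4535  0.02  ] 116.75752647225225
top 0.69 15.0 (314.0135192871094, 231.58108520507812) (12.658721923828125, 24.49544906616211) [ 0.5066 -0.0456  0.02  ] 105.32310698359535
top 0.6 15.0 (304.5294189453125, 187.8823699951172) (10.6715669631958, 25.223705291748047) [ 0.6299 -0.0051  0.02  ] 172.5806871339639
top 0.58 14.0 (409.5, 219.0) (13.0, 26.0) [ 0.57   -0.3116  0.02  ] 3.209468885975621
```

```bash
cat >> h.py <<'E'
def W(p,m):
    c,s=np.cos(p[2]),np.sin(p[2]); return [p[0]+c*m[0]-s*m[1],p[1]+s*m[0]+c*m[1],m[2]]
def overlay(im,n,p,lines,x0,y0,w,h,f):
    a=cv2.resize(im[y0:y0+h,x0:x0+w,::-1],None,fx=f,fy=f,interpolation=cv2.INTER_CUBIC)
    for l in lines:
        q=[tuple(int(v) for v in ((proj(n,W(p,m))-[x0,y0]+.5)*f)) for m in l]
        for A,B in zip(q,q[1:]): cv2.line(a,A,B,(255,0,255),1)
    return a
E
python3 - <<'E'
from h import *
CB=(.4966,.290,1.709); CR=(.570,-.262,.06)
ls=[[(-.02,.065,.19),(-.13,.065,.19),(-.13,-.065,.19),(-.02,-.065,.19),(-.02,.065,.19)],[(-.13,.035,.19),(0,.035,.19)],[(-.13,-.035,.19),(0,-.035,.19)],[(0,-.09,.243),(0,.09,.243)],[(0,-.032,.19),(0,.032,.19)]]
lc=[[(.075,-.085,.062),(-.085,-.085,.062),(-.085,.085,.062),(.075,.085,.062),(.075,-.085,.062)],[(-.035,.042,.05),(.035,.042,.05)],[(-.035,-.042,.05),(.035,-.042,.05)]]
s,t=optics.grab_frame('scene'),optics.grab_frame('top')
A=np.hstack([overlay(s,'scene',CB,ls,325,65,100,75,4),overlay(t,'top',CB,ls,145,165,100,75,4)])
B=np.hstack([overlay(s,'scene',CR,lc,200,220,133,100,3),overlay(t,'top',CR,lc,345,165,133,100,3)])
cv2.imwrite('pics/o1.png',np.vstack([A,cv2.copyMakeBorder(B,0,0,0,2,0)[:, :800]]))
E
```

```text
(no output)
```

View pics/o1.png

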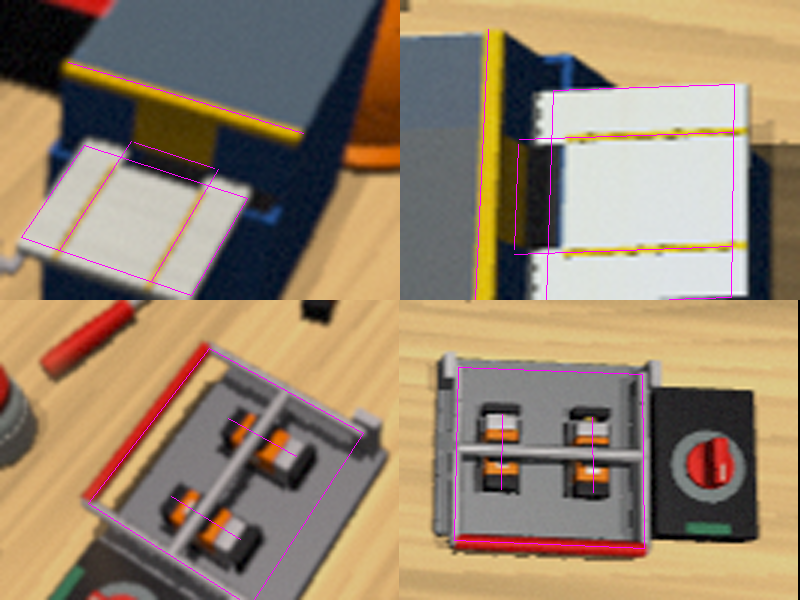

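The overlay fits: cradle at about (0.570, -0.262), yaw 0.06, and cabinet at about (0.497, 0.286), yaw 1.70. I'll raise the arm and go to the knob.

```bash
cat >> h.py <<'E'
CB=(.4966,.287,1.705); CR=(.570,-.262,.06)
def go(p,yaw=None):
    "print rz first (full rows of 4deg), then tool-frame shift in units of 2.5cm after turning"
    s=observe(); M=R.from_rotvec(s['tcp_rot']).as_matrix(); y=np.degrees(np.arctan2(M[1,1],M[0,1])); 
    t=y if yaw is None else yaw; rz=-((t-y+180)%360-180)/4
    a=np.radians(t); N=np.array([[np.sin(a),np.cos(a),0],[-np.cos(a),np.sin(a),0],[0,0,-1]])
    u=N.T@(np.array(p)-s['ee_pos'])/.025
    print('t',round(s['time_s'],2),'pos',np.round(s['ee_pos'],4),'yaw',round(y,2),'tilt',np.round(M[:,2],3),'-> rz',round(rz,3),'shift',np.round(u,3),'q7',round(s['joint_positions'][6],2),'w',round(s['grip_width'],4),'F',np.round(s['force'],1))
E
python3 -c "
from h import *
go((.577,-.409,.37),93.5); print(W(CR,(0,-.1475,.07)))"
```

```text
t 1.7 pos [0.1533 0.6059 0.2503] yaw 75.8 tilt [ 0.  0. -1.] -> rz -4.425 shift [ 14.437 -41.555  -4.788] q7 -0.08 w 0.0851 F [0.  0.3 0.1]
[np.float64(0.578844690955718), np.float64(-0.40923457964044263), 0.07]
```

Emit:
step_arm --series '[[[0, 0, -1, -0.0, 0, -0.44], [0, 0, -1, 0, 0, -0.44], [0, 0, -1, 0, 0, -0.44], [0, 0, -1, 0, 0, -0.44], [0, 0, -0.8, 0, 0, -0.44], [0, 0, 0, 0, 0, -0.44], [0, 0, 0, 0, 0, -0.44], [0, 0, 0, 0, 0, -0.44], [0, 0, 0, 0, 0, -0.44], [0, 0, 0, 0, 0, -0.44]]]' --fingers 0.5

```text
time_s: 2.95
ee_pos: [0.1533, 0.6058, 0.3699]
tcp_rot: [0.096, -3.14, 0.001]
force: [-0.2, 0.3, -0.9]
grip_width: 0.0427
finger_force: 0.0
```

Emit:
step_arm --series '[[[-0.34, -1, 0, 0, 0, 0], [-0.34, -1, 0, 0, 0, 0], [-0.34, -1, 0, 0, 0, 0], [-0.34, -1, 0, 0, 0, 0], [-0.34, -1, 0, 0, 0, 0], [-0.34, -1, 0, 0, 0, 0], [-0.34, -1, 0, 0, 0, 0], [-0.34, -1, 0, 0, 0, 0], [-0.34, -1, 0, 0, 0, 0], [-0.34, -1, 0, 0, 0, 0], [-0.34, -1, 0, 0, 0, 0], [-0.34, -1, 0, 0, 0, 0], [-0.34, -1, 0, 0, 0, 0], [-0.34, -1, 0, 0, 0, 0], [-0.34, -1, 0, 0, 0, 0], [-0.34, -1, 0, 0, 0, 0], [-0.34, -1, 0, 0, 0, 0], [-0.34, -1, 0, 0, 0, 0], [-0.34, -1, 0, 0, 0, 0], [-0.34, -1, 0, 0, 0, 0]]]'

```text
time_s: 5.45
ee_pos: [0.3529, 0.116, 0.3704]
tcp_rot: [-0.095, 3.14, 0.001]
force: [-0.3, 0.5, 1.2]
grip_width: 0.0426
finger_force: 0.0
```

Emit:
step_arm --series '[[[-0.34, -1, 0, 0, 0, 0], [-0.34, -1, 0, 0, 0, 0], [-0.34, -1, 0, 0, 0, 0], [-0.34, -1, 0, 0, 0, 0], [-0.34, -1, 0, 0, 0, 0], [-0.34, -1, 0, 0, 0, 0], [-0.34, -1, 0, 0, 0, 0], [-0.34, -1, 0, 0, 0, 0], [-0.34, -1, 0, 0, 0, 0], [-0.34, -1, 0, 0, 0, 0], [-0.34, -1, 0, 0, 0, 0], [-0.34, -1, 0, 0, 0, 0], [-0.34, -1, 0, 0, 0, 0], [-0.34, -1, 0, 0, 0, 0], [-0.34, -1, 0, 0, 0, 0], [-0.34, -1, 0, 0, 0, 0], [-0.34, -1, 0, 0, 0, 0], [-0.34, -1, 0, 0, 0, 0], [-0.34, -1, 0, 0, 0, 0]]]'

```text
time_s: 7.82
ee_pos: [0.5425, -0.3484, 0.3701]
tcp_rot: [0.096, -3.14, -0.0]
force: [-0.6, -1.2, 0.5]
grip_width: 0.0429
finger_force: 0.0
```

```bash
python3 -c "
from h import *
go((.577,-.409,.072),93.5)"
```

```text
t 7.83 pos [ 0.5425 -0.3484  0.3701] yaw 93.49 tilt [-0.  0. -1.] -> rz -0.003 shift [ 1.227 -2.505 11.923] q7 2.45 w 0.0429 F [-0.6 -1.2  0.5]
```

```bash
sed -i 's/\[\[np.sin(a),np.cos(a),0\],\[-np.cos(a),np.sin(a),0\]/[[-np.sin(a),np.cos(a),0],[np.cos(a),np.sin(a),0]/' h.py; python3 -c "
from h import *
go((.576,-.409,.12),93.5)"
```

```text
t 7.83 pos [ 0.5425 -0.3484  0.3701] yaw 93.49 tilt [-0.  0. -1.] -> rz -0.003 shift [-1.188 -2.503 10.003] q7 2.45 w 0.0429 F [-0.6 -1.2  0.5]
```

Emit:
step_arm --series '[[[-0.4, -0.9, 1, 0, 0, 0], [-0.4, -0.8, 1, 0, 0, 0], [-0.4, -0.8, 1, 0, 0, 0], [0, 0, 1, 0, 0, 0], [0, 0, 1, 0, 0, 0], [0, 0, 1, 0, 0, 0], [0, 0, 1, 0, 0, 0], [0, 0, 1, 0, 0, 0], [0, 0, 1, 0, 0, 0], [0, 0, 1, 0, 0, 0]]]'

```text
time_s: 9.07
ee_pos: [0.5759, -0.408, 0.1192]
tcp_rot: [0.095, -3.14, -0.001]
force: [0.5, 0.7, -0.2]
grip_width: 0.0424
finger_force: 0.0
```

```bash
python3 -c "
from h import *
go((.576,-.409,.12),93.5)
for n in ('scene','top'):
  im=save(n,n+'2.png'); print(proj(n,(.576,-.409,.07)))
  x,y=[int(v) for v in proj(n,(.57,-.41,.07))]
  a=cv2.resize(im[y-50:y+50,x-65:x+65,::-1],None,fx=3,fy=3,interpolation=2)
  globals()[n]=a
cv2.imwrite('pics/k.png',np.hstack([scene,top]))"
```

```text
t 9.07 pos [ 0.5759 -0.408   0.1192] yaw 93.48 tilt [-0.  0. -1.] -> rz -0.004 shift [-0.    -0.039 -0.031] q7 2.62 w 0.0424 F [ 0.5  0.7 -0.2]
[239.30878027 326.21254376]
[449.68942552 217.72301609]
```

View pics/k.png

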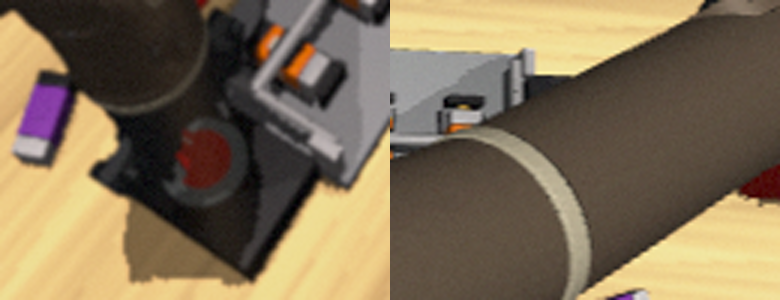

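The gripper sits over the knob; the red disc is at crop (205,155). I'll descend and grip.

Emit:
step_arm --series '[[[0, 0, 0.5, 0, 0, 0], [0, 0, 0.5, 0, 0, 0], [0, 0, 0.4, 0, 0, 0], [0, 0, 0.4, 0, 0, 0], [0, 0, 0, 0, 0, 0]]]'

```text
time_s: 9.8
ee_pos: [0.576, -0.4086, 0.0759]
tcp_rot: [-0.093, 3.139, -0.0]
force: [-1.1, 1.8, 6.1]
grip_width: 0.0429
finger_force: 3.2
```

Emit:
step_arm --series '[[[0, 0, 0, 0, 0, 0], [0, 0, 0, 0, 0, 0], [0, 0, 0, 0, 0, 0], [0, 0, 0, 0, 0, 0], [0, 0, 0, 0, 0, 0], [0, 0, 0, 0, 0, 0]]]' --fingers 1

```text
time_s: 10.55
ee_pos: [0.5776, -0.4091, 0.0785]
tcp_rot: [-0.094, 3.135, -0.002]
force: [-1.5, 4.3, 18.4]
grip_width: 0.013
finger_force: 68.1
```

Emit:
step_arm --series '[[[0, 0, -0.25, 0, 0, 0], [0, 0, 0, 0, 0, 1], [0, 0, 0, 0, 0, 1], [0, 0, 0, 0, 0, 1], [0, 0, 0, 0, 0, 1], [0, 0, 0, 0, 0, 1], [0, 0, 0, 0, 0, 1], [0, 0, 0, 0, 0, 1], [0, 0, 0, 0, 0, 1], [0, 0, 0, 0, 0, 1], [0, 0, 0, 0, 0, 1], [0, 0, 0, 0, 0, 1], [0, 0, 0, 0, 0, 1], [0, 0, 0, 0, 0, 1], [0, 0, 0, 0, 0, 1], [0, 0, 0, 0, 0, 1], [0, 0, 0, 0, 0, 1], [0, 0, 0, 0, 0, 1], [0, 0, 0, 0, 0, 1]]]'

```text
time_s: 12.92
ee_pos: [0.5746, -0.4133, 0.079]
tcp_rot: [1.775, 2.587, -0.014]
force: [5.5, -21.1, -25.5]
grip_width: 0.0131
finger_force: 62.6
```

Emit:
step_arm --series '[[[0, 0, 0, 0, 0, 0.9], [0, 0, 0, 0, 0, 0.9], [0, 0, 0, 0, 0, 0], [0, 0, 0, 0, 0, 0]]]'

```text
time_s: 13.42
ee_pos: [0.5741, -0.4135, 0.079]
tcp_rot: [1.931, 2.472, -0.014]
force: [4.3, -19.9, -24.2]
grip_width: 0.0131
finger_force: 62.7
```

```bash
python3 -c "
from h import *
go((.576,-.409,.12));print(observe()['wrist_torque'])"
```

```text
t 13.43 pos [ 0.5741 -0.4135  0.079 ] yaw 14.0 tilt [-0.002 -0.01  -1.   ] -> rz -0.0 shift [ 0.156  0.119 -1.641] q7 1.45 w 0.0131 F [  4.3 -19.9 -24.2]
[-4.3883413  -1.23448443 -0.07411083]
```

Emit:
step_arm --series '[[[0, 0, 0, 0, 0, 0], [0, 0, 0, 0, 0, 0], [0, 0, -0.6, 0, 0, 0], [0, 0, -1, 0, 0, 0], [0, 0, -1, 0, 0, 0], [0, 0, -1, 0, 0, 0], [0, 0, -1, 0, 0, 0]]]' --fingers 0.5

```text
time_s: 14.3
ee_pos: [0.5758, -0.4084, 0.1991]
tcp_rot: [1.929, 2.478, 0.001]
force: [-0.4, -0.5, -0.6]
grip_width: 0.0427
finger_force: 0.0
```

```bash
python3 -c "
from h import *
print(W(CR,(-.085,0,.062)))
go(W(CR,(-.085,0,.20)),3.44)
s=save('scene','s3.png')
cv2.imwrite('pics/k2.png',cv2.resize(s[200:370,150:350,::-1],None,fx=3,fy=3,interpolation=2))"
```

```text
[np.float64(0.4851529541055076), np.float64(-0.2670969405507528), 0.062]
t 14.3 pos [ 0.5758 -0.4084  0.1991] yaw 14.2 tilt [ 0.001 -0.    -1.   ] -> rz 2.69 shift [ 5.86  -3.281 -0.037] q7 1.38 w 0.0427 F [-0.4 -0.5 -0.6]
```

View pics/k2.png

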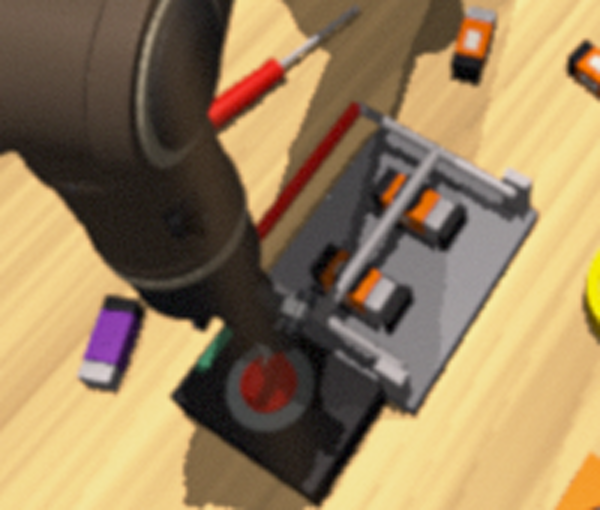

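Emit:
step_arm --series '[[[0, 0, 0, 0, 0, 0.9], [0, 0, 0, 0, 0, 0.9], [0, 0, 0, 0, 0, 0.89], [1, -0.55, 0, 0, 0, 0], [1, -0.55, 0, 0, 0, 0], [1, -0.55, 0, 0, 0, 0], [1, -0.55, 0, 0, 0, 0], [1, -0.55, 0, 0, 0, 0], [0.86, -0.53, 0, 0, 0, 0]]]'

```text
time_s: 15.48
ee_pos: [0.4848, -0.2661, 0.1974]
tcp_rot: [2.153, 2.287, 0.002]
force: [0.0, 0.3, -0.1]
grip_width: 0.043
finger_force: 0.0
```

```bash
python3 -c "
from h import *
s=save('scene','s4.png');t=save('top','t4.png')
for r in optics.trace('clamp_handle','scene'): print(r['score'],np.array(r['centre'])*[640,400])
hs=cv2.cvtColor(t,cv2.COLOR_RGB2HSV)
print('jar',atz('top',(416.6,300.1),.09))
lc=[[(-.085,-.085,.062),(-.085,.085,.062)],[(0,-.147,.077),(0.02,-.147,.077)]]
cv2.imwrite('pics/k3.png',np.hstack([overlay(s,'scene',CR,lc,190,210,120,130,3),overlay(t,'top',CR,lc,350,160,130,130,3)]))
go(W(CR,(-.085,0,.066)),3.44)
th=np.arange(0,101.1,100/20)*np.pi/180;x=-.16*np.cos(th);z=.16*np.sin(th)
print(np.round(np.stack([np.diff(x),-np.diff(z)],1)/.025,2).tolist())"
```

```text
0.57 [271.168 282.   ]
jar [ 0.35150991 -0.32628609  0.09      ]
t 15.62 pos [ 0.4853 -0.2661  0.1973] yaw 3.5 tilt [ 0.001  0.001 -1.   ] -> rz 0.016 shift [-0.039 -0.009  5.254] q7 1.2 w 0.0428 F [ 0.3 -1.2  0.4]
[[0.02, -0.56], [0.07, -0.55], [0.12, -0.55], [0.17, -0.53], [0.21, -0.52], [0.26, -0.5], [0.3, -0.47], [0.34, -0.44], [0.38, -0.41], [0.41, -0.38], [0.44, -0.34], [0.47, -0.3], [0.5, -0.26], [0.52, -0.21], [0.53, -0.17], [0.55, -0.12], [0.55, -0.07], [0.56, -0.02], [0.56, 0.02], [0.55, 0.07]]
```

View pics/k3.png

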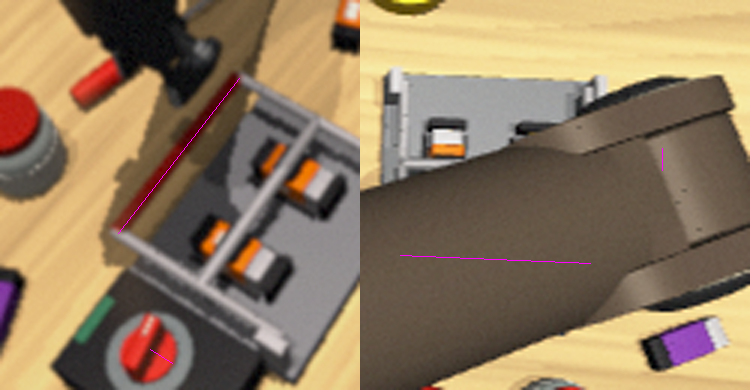

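The knob is across (off), and the model line lies on the red handle. I'll pinch the handle and swing it.

Emit:
step_arm --series '[[[0, 0, 1, 0, 0, 0], [0, 0, 1, 0, 0, 0], [0, 0, 1, 0, 0, 0], [0, 0, 1, 0, 0, 0], [0, 0, 0.8, 0, 0, 0], [0, 0, 0.4, 0, 0, 0], [0, 0, 0, 0, 0, 0]]]'

```text
time_s: 16.5
ee_pos: [0.4851, -0.2673, 0.0664]
tcp_rot: [-2.154, -2.287, 0.0]
force: [0.5, -0.6, 0.4]
grip_width: 0.0428
finger_force: 0.0
```

Emit:
step_arm --series '[[[0, 0, 0, 0, 0, 0], [0, 0, 0, 0, 0, 0], [0, 0, 0, 0, 0, 0], [0, 0, 0, 0, 0, 0], [0, 0, 0, 0, 0, 0]]]' --fingers 1

```text
time_s: 17.12
ee_pos: [0.4845, -0.2673, 0.0666]
tcp_rot: [-2.154, -2.286, 0.001]
force: [-5.1, -2.1, 1.4]
grip_width: 0.0122
finger_force: 44.1
```

Emit:
step_arm --series '[[[0, 0.02, -0.56, 0, 0, 0], [0, 0.07, -0.55, 0, 0, 0], [0, 0.12, -0.55, 0, 0, 0], [0, 0.17, -0.53, 0, 0, 0], [0, 0.21, -0.52, 0, 0, 0], [0, 0.26, -0.5, 0, 0, 0], [0, 0.3, -0.47, 0, 0, 0], [0, 0.34, -0.44, 0, 0, 0], [0, 0.38, -0.41, 0, 0, 0]]]'

```text
time_s: 18.25
ee_pos: [0.5288, -0.2647, 0.1811]
tcp_rot: [-2.153, -2.282, 0.004]
force: [-12.7, -0.4, 6.6]
grip_width: 0.0114
finger_force: 58.4
```

Emit:
step_arm --series '[[[0, 0.41, -0.38, 0, 0, 0], [0, 0.44, -0.34, 0, 0, 0], [0, 0.47, -0.3, 0, 0, 0], [0, 0.5, -0.26, 0, 0, 0], [0, 0.52, -0.21, 0, 0, 0], [0, 0.53, -0.17, 0, 0, 0], [0, 0.55, -0.12, 0, 0, 0], [0, 0.55, -0.07, 0, 0, 0], [0, 0.56, -0.02, 0, 0, 0], [0, 0.56, 0.02, 0, 0, 0], [0, 0.55, 0.07, 0, 0, 0], [0, 0, 0, 0, 0, 0], [0, 0, 0, 0, 0, 0]]]'

```text
time_s: 19.88
ee_pos: [0.6725, -0.2569, 0.2271]
tcp_rot: [2.152, 2.285, -0.001]
force: [-3.4, -3.8, 5.9]
grip_width: 0.0115
finger_force: 62.5
```

```bash
python3 -c "
from h import *
go(W(CR,(.1035,0,.219)),3.44)
s=save('scene','s5.png')
cv2.imwrite('pics/k4.png',cv2.resize(s[160:360,180:430,::-1],None,fx=2.5,fy=2.5,interpolation=2))"
```

```text
t 19.88 pos [ 0.6725 -0.2569  0.2271] yaw 3.42 tilt [ 0.001 -0.002 -1.   ] -> rz -0.005 shift [0.041 0.033 0.323] q7 0.95 w 0.0115 F [-3.4 -3.8  5.9]
```

View pics/k4.png

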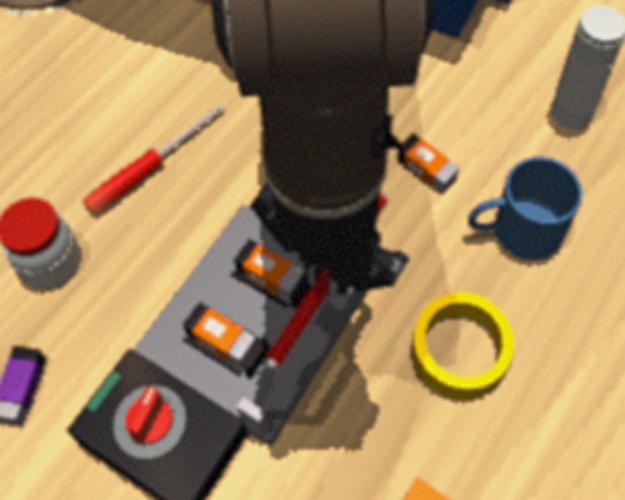

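The lever is up at its stop. I'll release, turn and go over the left-bay stick.

Emit:
step_arm --series '[[[0, 0, 0, 0, 0, 0], [0, 0, 0, 0, 0, 0], [0, 0, -0.8, 0, 0, 0], [0, 0, -1, 0, 0, 0], [0, 0, -1, 0, 0, 0], [0, -1, 0, 0, 0, 0], [0, -1, 0, 0, 0, 0], [0, -1, 0, 0, 0, 0], [0, -1, 0, 0, 0, 0]]]' --fingers 0.5

```text
time_s: 21.05
ee_pos: [0.5721, -0.2618, 0.2958]
tcp_rot: [2.153, 2.287, 0.002]
force: [0.4, 0.2, 0.1]
grip_width: 0.0429
finger_force: 0.0
```

Emit:
step_arm --series '[[[0, 0, 0, 0, 0, 1], [0, 0, 0, 0, 0, 1], [0, 0, 0, 0, 0, 1], [0, 0, 0, 0, 0, 1], [0, 0, 0, 0, 0, 1], [0, 0, 0, 0, 0, 1], [0, 0, 0, 0, 0, 1], [0, 0, 0, 0, 0, 1], [0, 0, 0, 0, 0, 1], [0, 0, 0, 0, 0, 1], [0, 0, 0, 0, 0, 1], [0, 0, 0, 0, 0, 1], [0, 0, 0, 0, 0, 1], [0, 0, 0, 0, 0, 1], [0, 0, 0, 0, 0, 1], [0, 0, 0, 0, 0, 1], [0, 0, 0, 0, 0, 1], [0, 0, 0, 0, 0, 1], [0, 0, 0, 0, 0, 1], [0, 0, 0, 0, 0, 1]]]' --fingers 0.3

```text
time_s: 23.55
ee_pos: [0.573, -0.2617, 0.2958]
tcp_rot: [3.12, 0.364, 0.002]
force: [-1.8, -0.0, -0.2]
grip_width: 0.0601
finger_force: 0.0
```

```bash
python3 -c "
from h import *
print(W(CR,(0,.042,.047)))
go(W(CR,(0,.042,.047)),-86.6)
for n in('scene','top'):
  im=save(n,n+'6.png')
  for r in optics.trace('stick_a',n):
    m=r['pixels'].astype(bool); h=cv2.cvtColor(im,cv2.COLOR_RGB2HSV)[m]
    if m.sum()<60: continue
    print(n,round(r['score'],2),np.median(h[:,0]),m.sum(),atz(n,np.array(r['centre'])*[640,400],.035))
for n in('scene','top'): print(n,proj(n,W(CR,(0,.042,.035))),proj(n,W(CR,(0,-.042,.035))))
a=cv2.imread('pics/scene6.png'); b=cv2.imread('pics/top6.png')
cv2.imwrite('pics/k5.png',np.hstack([cv2.resize(a[180:360,200:330],None,fx=3,fy=3),cv2.resize(b[140:320,340:470],None,fx=3,fy=3)]))"
```

```text
[np.float64(0.5674815117278633), np.float64(-0.22007557732272143), 0.047]
t 23.55 pos [ 0.573  -0.2617  0.2958] yaw -76.68 tilt [ 0.001  0.    -1.   ] -> rz 2.481 shift [-0.121 -1.675  9.95 ] q7 -0.31 w 0.0601 F [-1.8 -0.  -0.2]
scene 0.87 12.5 440 [ 0.56643172 -0.29955023  0.035     ]
scene 0.85 141.0 461 [ 0.43641426 -0.44917253  0.035     ]
scene 0.76 12.0 377 [ 0.56481458 -0.21211104  0.035     ]
scene 0.68 13.0 283 [0.63884798 0.00596657 0.035     ]
scene 0.64 66.0 190 [0.41712027 0.01692648 0.035     ]
scene 0.56 13.0 246 [ 0.51076287 -0.06003607  0.035     ]
top 0.67 140.0 317 [ 0.43354972 -0.44829827  0.035     ]
top 0.66 14.0 172 [ 0.54796037 -0.30762487  0.035     ]
scene [287.36117619 267.72350183] [268.70066788 294.32025364]
top [378.02330976 215.75876051] [408.00629623 216.99668746]
```

View pics/k5.png

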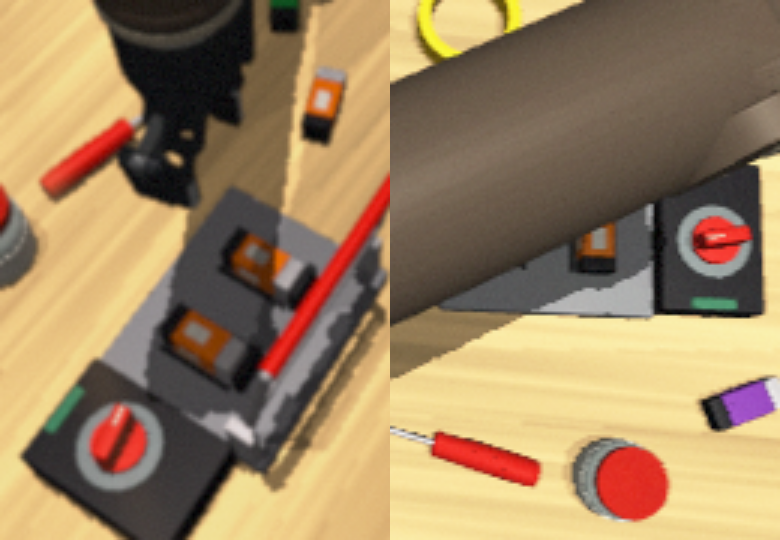

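Emit:
step_arm --series '[[[0, 0, 0, 0, 0, 0.83], [0, 0, 0, 0, 0, 0.83], [0, 0, 0, 0, 0, 0.82], [-0.12, -0.9, 1, 0, 0, 0], [0, -0.82, 1, 0, 0, 0], [0, 0, 1, 0, 0, 0], [0, 0, 1, 0, 0, 0], [0, 0, 1, 0, 0, 0], [0, 0, 1, 0, 0, 0], [0, 0, 1, 0, 0, 0], [0, 0, 1, 0, 0, 0], [0, 0, 1, 0, 0, 0], [0, 0, 0.6, 0, 0, 0], [0, 0, 0.3, 0, 0, 0], [0, 0, 0, 0, 0, 0]]]'

```text
time_s: 25.62
ee_pos: [0.5669, -0.2191, 0.0465]
tcp_rot: [-3.14, -0.096, 0.0]
force: [0.5, -0.5, 0.5]
grip_width: 0.0597
finger_force: 0.0
```

Emit:
step_arm --series '[[[0, 0, 0, 0, 0, 0], [0, 0, 0, 0, 0, 0], [0, 0, 0, 0, 0, 0], [0, 0, 0, 0, 0, 0], [0, 0, 0, 0, 0, 0], [0, 0, 0, 0, 0, 0]]]' --fingers 1

```text
time_s: 26.38
ee_pos: [0.5675, -0.2193, 0.0476]
tcp_rot: [3.14, 0.097, 0.002]
force: [-0.4, 0.4, 6.0]
grip_width: 0.0287
finger_force: 60.6
```

Emit:
step_arm --series '[[[0, 0, -0.5, 0, 0, 0], [0, 0, -1, 0, 0, 0], [0, 0, -1, 0, 0, 0], [0, 0, -1, 0, 0, 0], [0, 0, -1, 0, 0, -1], [0, 0, -1, 0, 0, -1], [0, 0, -1, 0, 0, -1], [0, 0, -1, 0, 0, -1], [0, 0, -1, 0, 0, -1], [0, 0, -1, 0, 0, -1], [0, 0, -0.6, 0, 0, -1], [0, 0, 0, 0, 0, -1], [0, 0, 0, 0, 0, -1], [0, 0, 0, 0, 0, -1], [0, 0, 0, 0, 0, -1], [0, 0, 0, 0, 0, -1], [0, 0, 0, 0, 0, -1], [0, 0, 0, 0, 0, -1], [0, 0, 0, 0, 0, -1], [0, 0, 0, 0, 0, -1]]]'

```text
time_s: 28.88
ee_pos: [0.5665, -0.2195, 0.3006]
tcp_rot: [2.61, 1.747, 0.001]
force: [-0.4, -0.9, -1.6]
grip_width: 0.0287
finger_force: 59.6
```

Emit:
step_arm --series '[[[0, 0, 0, 0, 0, -1], [0, 0, 0, 0, 0, -1], [0, 0, 0, 0, 0, -1], [0, 0, 0, 0, 0, -1], [0, 0, 0, 0, 0, -1], [0, 0, 0, 0, 0, -1], [0, 0, 0, 0, 0, -1], [0, 0, 0, 0, 0, -0.57]]]'

```text
time_s: 29.88
ee_pos: [0.5666, -0.2195, 0.3004]
tcp_rot: [2.064, 2.367, 0.0]
force: [-0.8, -0.4, -1.3]
grip_width: 0.0287
finger_force: 59.6
```

```bash
python3 -c "
from h import *
print(W(CB,(-.08,0,.3)))
go(W(CB,(-.08,0,.30)),7.7)"
```

```text
[np.float64(0.5073040949708245), np.float64(0.2077193444095246), 0.3]
t 29.88 pos [ 0.5666 -0.2195  0.3004] yaw 7.83 tilt [ 0.001 -0.    -1.   ] -> rz 0.033 shift [ 1.7253e+01 -6.2000e-02  1.6000e-02] q7 0.8 w 0.0287 F [-0.8 -0.4 -1.3]
```

Emit:
step_arm --series '[[[1, 0, 0, 0, 0, 0], [1, 0, 0, 0, 0, 0], [1, 0, 0, 0, 0, 0], [1, 0, 0, 0, 0, 0], [1, 0, 0, 0, 0, 0], [1, 0, 0, 0, 0, 0], [1, 0, 0, 0, 0, 0], [1, 0, 0, 0, 0, 0], [1, 0, 0, 0, 0, 0], [1, 0, 0, 0, 0, 0], [1, 0, 0, 0, 0, 0], [1, 0, 0, 0, 0, 0], [1, 0, 0, 0, 0, 0], [1, 0, 0, 0, 0, 0], [1, 0, 0, 0, 0, 0], [1, -0.06, 0, 0, 0, 0], [1, 0, 0, 0, 0, 0], [0, 0, 1, 0, 0, 0], [0, 0, 1, 0, 0, 0]]]'

```text
time_s: 32.25
ee_pos: [0.5079, 0.2021, 0.2494]
tcp_rot: [2.065, 2.367, 0.002]
force: [-0.8, 0.0, -2.2]
grip_width: 0.0286
finger_force: 59.7
```

```bash
python3 -c "
from h import *
go(W(CB,(-.08,0,.219)),7.7)
s=save('scene','s7.png');t=save('top','t7.png')
ls=[[(-.13,.035,.19),(0,.035,.19)],[(-.13,-.035,.19),(0,-.035,.19)],[(-.13,-.065,.19),(-.13,.065,.19)],[(0,-.032,.19),(0,.032,.19)]]
cv2.imwrite('pics/k6.png',np.hstack([overlay(s,'scene',CB,ls,310,40,130,110,3),overlay(t,'top',CB,ls,130,150,130,110,3)]))"
```

```text
t 32.25 pos [0.5079 0.2021 0.2494] yaw 7.82 tilt [ 0.001  0.001 -1.   ] -> rz 0.029 shift [0.228 0.006 1.216] q7 0.03 w 0.0286 F [-0.8  0.  -2.2]
```

View pics/k6.png

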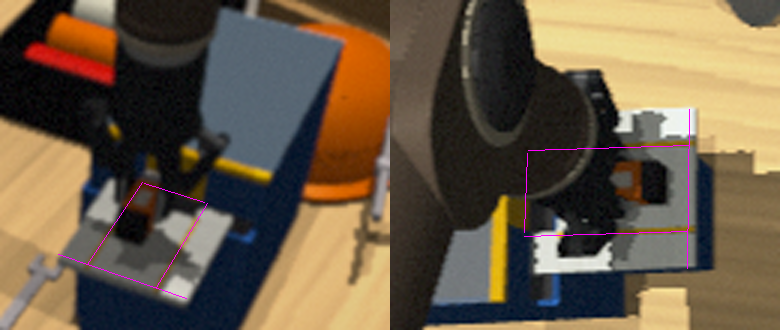

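The stick is centred in the lane. I'll set it down, back off, and push with closed fingers.

Emit:
step_arm --series '[[[0, 0, 0.6, 0, 0, 0], [0, 0, 0.6, 0, 0, 0], [0, 0, 0, 0, 0, 0]]]'

```text
time_s: 32.72
ee_pos: [0.5077, 0.2017, 0.2187]
tcp_rot: [-2.065, -2.367, 0.002]
force: [0.4, -0.2, -1.7]
grip_width: 0.0288
finger_force: 59.7
```

Emit:
step_arm --series '[[[0, 0, 0, 0, 0, 0], [0, 0, 0, 0, 0, 0], [0, 0, 0, 0, 0, 0], [0, 0, -1, 0, 0, 0], [0, 0, -1, 0, 0, 0], [-1, 0, 0, 0, 0, 0], [-1, 0, 0, 0, 0, 0], [-1, 0, 0, 0, 0, 0]]]' --fingers 0.4

```text
time_s: 33.72
ee_pos: [0.5181, 0.1269, 0.2696]
tcp_rot: [2.065, 2.368, 0.001]
force: [0.5, -0.3, -0.0]
grip_width: 0.0514
finger_force: 0.0
```

Emit:
step_arm --series '[[[0, 0, 0, 0, 0, 0], [0, 0, 0, 0, 0, 0], [0, 0, 0, 0, 0, 0], [0, 0, 1, 0, 0, 0], [0, 0, 1, 0, 0, 0], [0, 0, 0.1, 0, 0, 0], [0.6, 0, 0, 0, 0, 0], [0.6, 0, 0, 0, 0, 0], [0.6, 0, 0, 0, 0, 0], [0.6, 0, 0, 0, 0, 0], [0.6, 0, 0, 0, 0, 0], [0, 0, 0, 0, 0, 0]]]' --fingers 1

```text
time_s: 35.22
ee_pos: [0.5074, 0.2038, 0.2165]
tcp_rot: [-2.062, -2.37, 0.0]
force: [0.0, 1.2, 0.2]
grip_width: -0.0002
finger_force: 0.0
```

```bash
python3 -c "
from h import *
go(W(CB,(-.012,0,.217)),7.7)
s=save('scene','s8.png');t=save('top','t8.png')
ls=[]
cv2.imwrite('pics/k7.png',np.hstack([overlay(s,'scene',CB,ls,310,40,130,110,3),overlay(t,'top',CB,ls,130,150,130,110,3)]))"
```

```text
t 35.23 pos [0.5074 0.2038 0.2165] yaw 7.95 tilt [-0.  0. -1.] -> rz 0.062 shift [ 2.877  0.019 -0.019] q7 0.06 w -0.0002 F [0.  1.2 0.2]
```

View pics/k7.png

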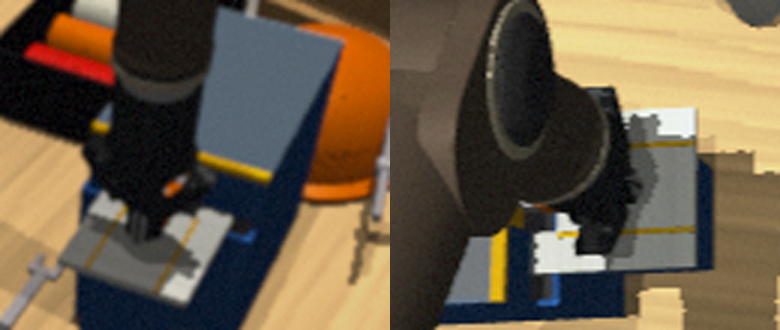

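The stick is ahead of the fingers at the opening; I'll push on.

Emit:
step_arm --series '[[[0.5, 0, 0, 0, 0, 0], [0.5, 0, 0, 0, 0, 0], [0.5, 0, 0, 0, 0, 0], [0.5, 0, 0, 0, 0, 0], [0.4, 0, 0, 0, 0, 0]]]'

```text
time_s: 35.95
ee_pos: [0.4992, 0.2629, 0.2166]
tcp_rot: [-2.063, -2.368, 0.0]
force: [0.2, -0.2, -0.1]
grip_width: -0.0002
finger_force: 0.0
```

Emit:
step_arm --series '[[[0.4, 0, 0, 0, 0, 0], [0.15, 0, 0, 0, 0, 0], [0, 0, 0, 0, 0, 0]]]'

```text
time_s: 36.33
ee_pos: [0.4985, 0.2689, 0.2166]
tcp_rot: [2.068, 2.359, -0.01]
force: [0.0, -18.7, 4.6]
grip_width: -0.0
finger_force: 0.0
```

Emit:
step_arm --series '[[[-1, 0, 0, 0, 0, 0], [-1, 0, -0.5, 0, 0, 0], [-1, 0, -1, 0, 0, 0], [-1, 0, -1, 0, 0, 0], [-1, 0, -1, 0, 0, 0], [-1, 0, 0, 0, 0, 0]]]' --fingers 0.3

```text
time_s: 37.08
ee_pos: [0.5195, 0.1243, 0.3071]
tcp_rot: [2.066, 2.366, 0.007]
force: [-0.7, -0.1, 0.4]
grip_width: 0.0596
finger_force: 0.0
```

```bash
python3 -c "
from h import *
go(W(CR,(0,-.042,.30)),-86.6)
s=save('scene','s9.png');t=save('top','t9.png')
cv2.imwrite('pics/k8.png',np.hstack([overlay(s,'scene',CB,[],310,40,130,110,3),overlay(t,'top',CB,[],130,150,130,110,3)]))"
```

```text
t 37.08 pos [0.5195 0.1243 0.3071] yaw 7.74 tilt [ 0.004  0.003 -1.   ] -> rz 23.585 shift [ 1.103 17.225  0.284] q7 0.11 w 0.0596 F [-0.7 -0.1  0.4]
```

View pics/k8.png

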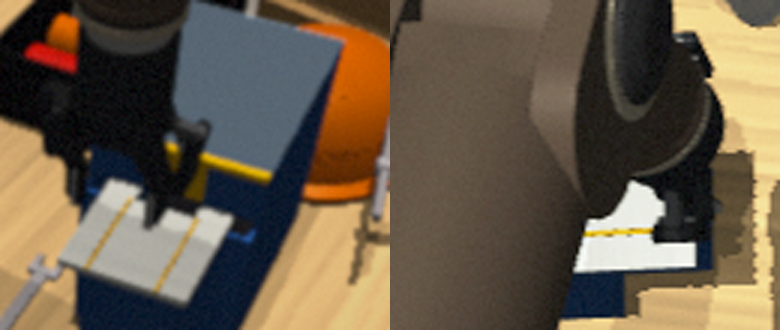

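Stick 1 is in: the sill is empty and the force was zero before I touched the bar at TCP y≈0.267. Next are the loose sticks.

```bash
cat >> h.py <<'E'
def sticks(z=.02):
  for n in('scene','top'):
    im=optics.grab_frame(n); hs=cv2.cvtColor(im,cv2.COLOR_RGB2HSV)
    for r in optics.trace('stick_a',n):
      m=r['pixels'].astype(bool); hue=np.median(hs[m][:,0])
      if not 5<hue<22 or m.sum()>700 or m.sum()<80: continue
      (cx,cy),(w,h),a=cv2.minAreaRect(np.argwhere(m)[:,::-1].astype(np.float32)); b=cv2.boxPoints(((cx,cy),(w,h),a))
      e=((b[0]+b[1])/2,(b[2]+b[3])/2) if np.linalg.norm(b[0]-b[1])<np.linalg.norm(b[1]-b[2]) else ((b[1]+b[2])/2,(b[3]+b[0])/2)
      P,Q=atz(n,e[0],z),atz(n,e[1],z)
      print(n,round(r['score'],2),m.sum(),np.round((P+Q)[:2]/2,4),'ang',round(np.degrees(np.arctan2((P-Q)[1],(P-Q)[0]))%180,1))
E
python3 -c "
from h import *
sticks(); go((.5085,-.046,.1),17)"
```

```text
scene 0.86 338 [ 0.6612 -0.0164] ang 175.6
scene 0.81 367 [ 0.561  -0.3008] ang 2.6
scene 0.51 289 [ 0.5073 -0.0473] ang 115.8
top 0.68 292 [ 0.5087 -0.0462] ang 113.2
top 0.63 301 [ 0.5726 -0.3086] ang 3.2
top 0.54 280 [ 0.6597 -0.0168] ang 172.5
t 37.38 pos [0.518  0.127  0.3043] yaw 7.85 tilt [-0.     0.001 -1.   ] -> rz -2.288 shift [-6.507 -2.387  8.173] q7 0.11 w 0.0596 F [-0.7  0.6  0.4]
```

Emit:
step_arm --series '[[[0, 0, 0, 0, 0, -0.93], [0, 0, 0, 0, 0, -0.93], [0, 0, 0, 0, 0, -0.93], [-1, -0.4, 0, 0, 0, 0], [-1, -0.4, 0, 0, 0, 0], [-1, -0.4, 0, 0, 0, 0], [-1, -0.4, 1, 0, 0, 0], [-1, -0.4, 1, 0, 0, 0], [-1, -0.4, 1, 0, 0, 0], [-0.44, -0.22, 1, 0, 0, 0], [0, 0, 1, 0, 0, 0], [0, 0, 1, 0, 0, 0], [0, 0, 1, 0, 0, 0], [0, 0, 1, 0, 0, 0], [0, 0, 0.4, 0, 0, 0], [0, 0, 0, 0, 0, 0]]]'

```text
time_s: 39.38
ee_pos: [0.5085, -0.0469, 0.0939]
tcp_rot: [-1.824, -2.557, 0.001]
force: [0.7, 0.2, 0.5]
grip_width: 0.0597
finger_force: 0.0
```

```bash
python3 -c "
from h import *
sticks(); go((.508,-.0465,.026),19)"
```

```text
scene 0.91 327 [ 0.66   -0.0166] ang 173.5
scene 0.79 273 [ 0.5082 -0.0473] ang 115.8
scene 0.65 397 [ 0.5619 -0.3006] ang 4.0
top 0.56 368 [ 0.5741 -0.3085] ang 3.2
t 39.58 pos [ 0.5092 -0.0471  0.0951] yaw 18.98 tilt [ 0.001  0.    -1.   ] -> rz -0.006 shift [ 0.04  -0.037  2.764] q7 0.86 w 0.0598 F [-0.3 -0.4 -0.1]
```

Emit:
step_arm --series '[[[0, 0, 1, 0, 0, 0], [0, 0, 1, 0, 0, 0], [0, 0, 0.63, 0, 0, 0], [0, 0, 0, 0, 0, 0]]]'

```text
time_s: 40.08
ee_pos: [0.5083, -0.0473, 0.0281]
tcp_rot: [-1.825, -2.556, 0.001]
force: [0.4, -0.2, 1.1]
grip_width: 0.0597
finger_force: 0.0
```

Emit:
step_arm --series '[[[0, 0, 0, 0, 0, 0], [0, 0, 0, 0, 0, 0], [0, 0, 0, 0, 0, 0], [0, 0, 0, 0, 0, 0], [0, 0, 0, 0, 0, 0], [0, 0, 0, 0, 0, 0]]]' --fingers 1

```text
time_s: 40.83
ee_pos: [0.5094, -0.0473, 0.0297]
tcp_rot: [1.824, 2.556, 0.002]
force: [-0.0, 0.5, 5.2]
grip_width: 0.0287
finger_force: 59.1
```

Emit:
step_arm --series '[[[0, 0, -0.5, 0, 0, 0], [0, 0, -1, 0, 0, 0], [0, 0, -1, 0, 0, 0], [0, 0, -1, 0, 0, 0], [0, 0, -1, 0, 0, 0], [0, 0, -1, 0, 0, 0], [0, 0, -1, 0, 0, 0], [0, 0, -1, 0, 0, 0.93], [0, 0, -1, 0, 0, 0.93], [0, 0, -1, 0, 0, 0.93]]]'

```text
time_s: 42.08
ee_pos: [0.5081, -0.0475, 0.2675]
tcp_rot: [-2.068, -2.364, -0.001]
force: [0.4, -0.6, -1.0]
grip_width: 0.0289
finger_force: 59.2
```

```bash
python3 -c "
from h import *
go(W(CB,(-.08,0,.219)),7.7)"
```

```text
t 42.08 pos [ 0.5081 -0.0475  0.2675] yaw 7.64 tilt [ 0.     0.001 -1.   ] -> rz -0.016 shift [10.121  1.338  1.942] q7 0.47 w 0.0289 F [ 0.4 -0.6 -1. ]
```

Emit:
step_arm --series '[[[1, 0.2, 0, 0, 0, 0], [1, 0.2, 0, 0, 0, 0], [1, 0.2, 0, 0, 0, 0], [1, 0.2, 0, 0, 0, 0], [1, 0.2, 0, 0, 0, 0], [1, 0.2, 0, 0, 0, 0], [1, 0.14, 0, 0, 0, 0], [1, 0, 0, 0, 0, 0], [1, 0, 0, 0, 0, 0], [0.9, 0, 0, 0, 0, 0], [0, 0, 0.6, 0, 0, 0], [0, 0, 0.6, 0, 0, 0], [0, 0, 0.6, 0, 0, 0], [0, 0, 0.1, 0, 0, 0], [0, 0, 0, 0, 0, 0]]]'

```text
time_s: 43.95
ee_pos: [0.5083, 0.2014, 0.2189]
tcp_rot: [-2.066, -2.365, 0.0]
force: [-5.4, -0.7, 11.9]
grip_width: 0.0286
finger_force: 61.5
```

Emit:
step_arm --series '[[[0, 0, 0, 0, 0, 0], [0, 0, 0, 0, 0, 0], [0, 0, 0, 0, 0, 0], [0, 0, -1, 0, 0, 0], [0, 0, -1, 0, 0, 0], [-1, 0, 0, 0, 0, 0], [-1, 0, 0, 0, 0, 0], [-1, 0, 0, 0, 0, 0]]]' --fingers 0.4

```text
time_s: 44.95
ee_pos: [0.5184, 0.1275, 0.2685]
tcp_rot: [2.065, 2.368, 0.0]
force: [0.1, -0.9, 0.1]
grip_width: 0.0509
finger_force: 0.0
```

Emit:
step_arm --series '[[[0, 0, 0, 0, 0, 0], [0, 0, 0, 0, 0, 0], [0, 0, 0, 0, 0, 0], [0, 0, 1, 0, 0, 0], [0, 0, 1, 0, 0, 0], [0, 0, 0.1, 0, 0, 0], [0.6, 0, 0, 0, 0, 0], [0.6, 0, 0, 0, 0, 0], [0.6, 0, 0, 0, 0, 0], [0.6, 0, 0, 0, 0, 0], [0.6, 0, 0, 0, 0, 0], [0, 0, 0, 0, 0, 0]]]' --fingers 1

```text
time_s: 46.45
ee_pos: [0.5077, 0.2044, 0.2158]
tcp_rot: [-2.062, -2.37, 0.0]
force: [-0.4, -0.5, 0.7]
grip_width: -0.0001
finger_force: 0.0
```

```bash
python3 -c "
from h import *
go((.4992,.263,.217),7.7)"
```

```text
t 46.45 pos [0.5077 0.2044 0.2158] yaw 7.94 tilt [-0.  0. -1.] -> rz 0.061 shift [ 2.369 -0.024 -0.048] q7 0.09 w -0.0001 F [-0.4 -0.5  0.7]
```

Emit:
step_arm --series '[[[0.5, 0, 0, 0, 0, 0], [0.5, 0, 0, 0, 0, 0], [0.5, 0, 0, 0, 0, 0], [0.5, 0, 0, 0, 0, 0], [0.4, 0, 0, 0, 0, 0], [0.04, 0, 0, 0, 0, 0], [0, 0, 0, 0, 0, 0]]]'

```text
time_s: 47.32
ee_pos: [0.4999, 0.2627, 0.216]
tcp_rot: [2.065, 2.367, -0.0]
force: [0.1, -1.1, 0.5]
grip_width: -0.0003
finger_force: 0.0
```

Emit:
step_arm --series '[[[-1, 0, 0, 0, 0, 0], [-1, 0, -0.5, 0, 0, 0], [-1, 0, -1, 0, 0, 0], [-1, 0, -1, 0, 0, 0], [-1, 0, -1, 0, 0, 0], [-1, 0, 0, 0, 0, 0], [-1, 0, 0, 0, 0, 0], [-1, 0, 0, 0, 0, 0], [-1, 0, 0, 0, 0, 0]]]' --fingers 0.3

```text
time_s: 48.45
ee_pos: [0.5302, 0.0367, 0.3045]
tcp_rot: [2.069, 2.364, 0.002]
force: [0.5, -0.8, -0.2]
grip_width: 0.0596
finger_force: 0.0
```

```bash
python3 -c "
from h import *
s=save('scene','s10.png')
sticks(); go((.66,-.0167,.10),83)
cv2.imwrite('pics/k9.png',overlay(s,'scene',CB,[],310,40,130,110,3))"
```

```text
scene 0.79 342 [ 0.6614 -0.0163] ang 172.0
scene 0.6 392 [ 0.5629 -0.3004] ang 5.2
top 0.79 251 [ 0.6604 -0.017 ] ang 170.6
top 0.55 306 [ 0.5726 -0.3086] ang 3.2
t 48.7 pos [0.5303 0.0394 0.3039] yaw 7.72 tilt [ 0.     0.001 -1.   ] -> rz -18.819 shift [-5.423 -1.596  8.158] q7 0.3 w 0.0599 F [ 0.3  0.9 -0.2]
```

View pics/k9.png

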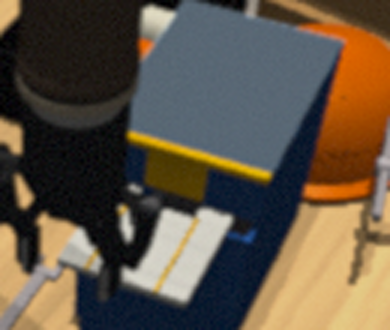

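Emit:
step_arm --series '[[[0, 0, 0, 0, 0, -1], [0, 0, 0, 0, 0, -1], [0, 0, 0, 0, 0, -1], [0, 0, 0, 0, 0, -1], [0, 0, 0, 0, 0, -1], [0, 0, 0, 0, 0, -1], [0, 0, 0, 0, 0, -1], [0, 0, 0, 0, 0, -1], [0, 0, 0, 0, 0, -1], [0, 0, 0, 0, 0, -1], [0, 0, 0, 0, 0, -1], [0, 0, 0, 0, 0, -1], [0, 0, 0, 0, 0, -1], [0, 0, 0, 0, 0, -1], [0, 0, 0, 0, 0, -1], [0, 0, 0, 0, 0, -1], [0, 0, 0, 0, 0, -1], [0, 0, 0, 0, 0, -1], [0, 0, 0, 0, 0, -0.6]]]'

```text
time_s: 51.08
ee_pos: [0.5303, 0.0409, 0.3036]
tcp_rot: [-0.209, -3.134, -0.0]
force: [0.8, 0.3, 0.1]
grip_width: 0.0598
finger_force: 0.0
```

```bash
python3 -c "
from h import *
for n in('scene','top'):
  optics.grab_frame(n)
  for k in ('mug','spraycan'):
    for r in optics.look_for(k,n)[:1]: print(n,k,r['score'],atz(n,np.array(r['centre'])*[640,400],.05))
go((.6608,-.0167,.03),82)"
```

```text
scene mug 0.81 [ 0.76296773 -0.00219545  0.05      ]
scene spraycan 0.79 [0.72366336 0.1997724  0.05      ]
top spraycan 0.35 [ 0.35906911 -0.21445584  0.05      ]
t 51.38 pos [0.5304 0.0404 0.3036] yaw 82.19 tilt [-0.  0. -1.] -> rz 0.047 shift [-5.483 -1.535 10.942] q7 1.47 w 0.0595 F [-0.3 -0.1 -0.5]
```

Emit:
step_arm --series '[[[-1, -0.3, 0, 0, 0, 0], [-1, -0.3, 0, 0, 0, 0], [-1, -0.3, 0, 0, 0, 0], [-1, -0.3, 0, 0, 0, 0], [-1, -0.33, 1, 0, 0, 0], [-0.05, 0, 1, 0, 0, 0], [0, 0, 1, 0, 0, 0], [0, 0, 1, 0, 0, 0], [0, 0, 1, 0, 0, 0], [0, 0, 1, 0, 0, 0], [0, 0, 1, 0, 0, 0], [0, 0, 1, 0, 0, 0], [0, 0, 0, 0, 0, 0]]]'

```text
time_s: 53.0
ee_pos: [0.649, -0.0146, 0.1016]
tcp_rot: [-0.213, -3.13, 0.001]
force: [0.8, -0.6, 0.0]
grip_width: 0.0598
finger_force: 0.0
```

```bash
python3 -c "
from h import *
s=save('scene','s11.png'); sticks(); go((.650,-.0152,.03),82)
cv2.imwrite('pics/k10.png',cv2.resize(s[130:280,300:460,::-1],None,fx=3.5,fy=3.5,interpolation=2))"
```

```text
scene 0.73 310 [ 0.6617 -0.0178] ang 170.1
scene 0.33 195 [0.3584 0.2052] ang 95.5
top 0.71 146 [ 0.6439 -0.0165] ang 6.2
top 0.63 336 [ 0.5712 -0.3087] ang 3.2
t 53.25 pos [ 0.6511 -0.015   0.1048] yaw 82.2 tilt [ 0.002  0.    -1.   ] -> rz 0.051 shift [ 0.042 -0.013  2.992] q7 1.79 w 0.0598 F [-0.2  0.3 -0.2]
```

View pics/k10.png

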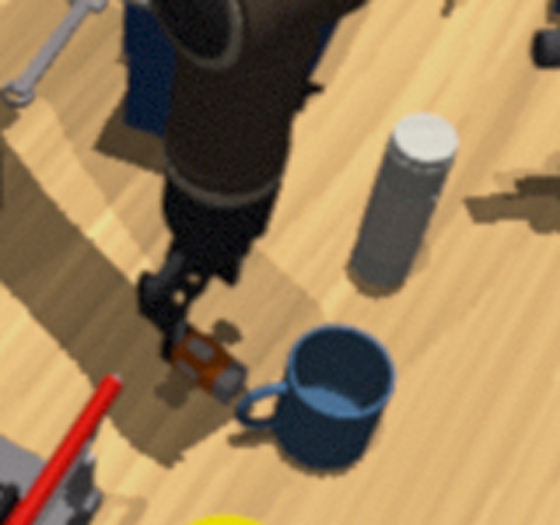

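The fingers straddle the stick, with the mug handle just beyond its far end. I'll descend and lift straight up.

Emit:
step_arm --series '[[[0, 0, 1, 0, 0, 0], [0, 0, 1, 0, 0, 0], [0, 0, 0.95, 0, 0, 0], [0, 0, 0, 0, 0, 0]]]'

```text
time_s: 53.75
ee_pos: [0.6496, -0.0148, 0.029]
tcp_rot: [-0.213, -3.132, 0.0]
force: [0.2, 0.5, -0.0]
grip_width: 0.0596
finger_force: 0.0
```

Emit:
step_arm --series '[[[0, 0, 0, 0, 0, 0], [0, 0, 0, 0, 0, 0], [0, 0, 0, 0, 0, 0], [0, 0, 0, 0, 0, 0], [0, 0, 0, 0, 0, 0], [0, 0, 0, 0, 0, 0]]]' --fingers 1

```text
time_s: 54.5
ee_pos: [0.6515, -0.015, 0.0316]
tcp_rot: [0.213, 3.132, 0.001]
force: [-1.2, -0.2, 6.2]
grip_width: 0.0284
finger_force: 61.0
```

Emit:
step_arm --series '[[[0, 0, -0.5, 0, 0, 0], [0, 0, -1, 0, 0, 0], [0, 0, -1, 0, 0, 0], [0, 0, -1, 0, 0, 0], [0, 0, -1, 0, 0, 0], [0, 0, -1, 0, 0, 0], [0, 0, -1, 0, 0, 0], [0, 0, -1, 0, 0, 0], [0, 0, -1, 0, 0, 0], [0, 0, -1, 0, 0, 0]]]'

```text
time_s: 55.75
ee_pos: [0.6499, -0.0151, 0.2689]
tcp_rot: [0.214, 3.134, 0.0]
force: [0.2, -0.2, -1.1]
grip_width: 0.0286
finger_force: 59.9
```

Emit:
step_arm --series '[[[0, 0, 0, 0, 0, 1], [0, 0, 0, 0, 0, 1], [0, 0, 0, 0, 0, 1], [0, 0, 0, 0, 0, 1], [0, 0, 0, 0, 0, 1], [0, 0, 0, 0, 0, 1], [0, 0, 0, 0, 0, 1], [0, 0, 0, 0, 0, 1], [0, 0, 0, 0, 0, 1], [0, 0, 0, 0, 0, 1], [0, 0, 0, 0, 0, 1], [0, 0, 0, 0, 0, 1], [0, 0, 0, 0, 0, 1], [0, 0, 0, 0, 0, 1], [0, 0, 0, 0, 0, 1], [0, 0, 0, 0, 0, 1], [0, 0, 0, 0, 0, 1], [0, 0, 0, 0, 0, 1], [0, 0, 0, 0, 0, 0.6]]]'

```text
time_s: 58.12
ee_pos: [0.6501, -0.0149, 0.2679]
tcp_rot: [-2.067, -2.366, -0.001]
force: [-0.4, 0.1, -1.7]
grip_width: 0.0288
finger_force: 60.1
```

```bash
python3 -c "
from h import *
go(W(CB,(-.075,0,.222)),7.7)"
```

```text
t 58.12 pos [ 0.6501 -0.0149  0.2679] yaw 7.71 tilt [ 0.  0. -1.] -> rz 0.002 shift [ 9.789 -4.467  1.834] q7 0.57 w 0.0288 F [-0.4  0.1 -1.7]
```

Emit:
step_arm --series '[[[1, -0.5, 0, 0, 0, 0], [1, -0.5, 0, 0, 0, 0], [1, -0.5, 0, 0, 0, 0], [1, -0.5, 0, 0, 0, 0], [1, -0.5, 0, 0, 0, 0], [1, -0.5, 0, 0, 0, 0], [1, -0.5, 0, 0, 0, 0], [1, -0.5, 0, 0, 0, 0], [1, -0.47, 0, 0, 0, 0], [0.78, 0, 0, 0, 0, 0], [0, 0, 0.6, 0, 0, 0], [0, 0, 0.6, 0, 0, 0], [0, 0, 0.6, 0, 0, 0], [0, 0, 0, 0, 0, 0]]]'

```text
time_s: 59.88
ee_pos: [0.5067, 0.2107, 0.2213]
tcp_rot: [2.068, 2.365, -0.002]
force: [0.6, -0.5, -2.8]
grip_width: 0.0284
finger_force: 61.9
```

Emit:
step_arm --series '[[[0, 0, 0, 0, 0, 0], [0, 0, 0, 0, 0, 0], [0, 0, 0, 0, 0, 0], [0, 0, -1, 0, 0, 0], [0, 0, -1, 0, 0, 0], [-1, 0, 0, 0, 0, 0], [-1, 0, 0, 0, 0, 0], [-1, 0, 0, 0, 0, 0], [-0.3, 0, 0, 0, 0, 0]]]' --fingers 0.4

```text
time_s: 61.0
ee_pos: [0.5174, 0.1276, 0.2719]
tcp_rot: [-2.069, -2.363, 0.0]
force: [-0.2, -0.4, 0.1]
grip_width: 0.0513
finger_force: 0.0
```

Emit:
step_arm --series '[[[0, 0, 0, 0, 0, 0], [0, 0, 0, 0, 0, 0], [0, 0, 0, 0, 0, 0], [0, 0, 1, 0, 0, 0], [0, 0, 1, 0, 0, 0], [0, 0, 0.2, 0, 0, 0], [0.6, 0, 0, 0, 0, 0], [0.6, 0, 0, 0, 0, 0], [0.6, 0, 0, 0, 0, 0], [0.6, 0, 0, 0, 0, 0], [0.6, 0, 0, 0, 0, 0], [0, 0, 0, 0, 0, 0]]]' --fingers 1

```text
time_s: 62.5
ee_pos: [0.507, 0.2066, 0.217]
tcp_rot: [-2.062, -2.37, 0.0]
force: [0.1, -0.8, 0.6]
grip_width: 0.0002
finger_force: 0.0
```

```bash
python3 -c "
from h import *
go((.4992,.2635,.217),7.7)"
```

```text
t 62.5 pos [0.507  0.2066 0.217 ] yaw 7.95 tilt [-0.  0. -1.] -> rz 0.063 shift [ 2.298 -0.004  0.   ] q7 0.22 w 0.0002 F [ 0.1 -0.8  0.6]
```

Push in, retreat, then go to the right-bay stick (fresh look first).

Emit:
step_arm --series '[[[0.5, 0, 0, 0, 0, 0], [0.5, 0, 0, 0, 0, 0], [0.5, 0, 0, 0, 0, 0], [0.5, 0, 0, 0, 0, 0], [0.3, 0, 0, 0, 0, 0], [0.05, 0, 0, 0, 0, 0], [0, 0, 0, 0, 0, 0]]]'

```text
time_s: 63.38
ee_pos: [0.4995, 0.2626, 0.2173]
tcp_rot: [2.065, 2.367, -0.0]
force: [0.2, -0.5, 0.8]
grip_width: 0.0001
finger_force: 0.0
```

Emit:
step_arm --series '[[[-1, 0, 0, 0, 0, 0], [-1, 0, -0.5, 0, 0, 0], [-1, 0, -1, 0, 0, 0], [-1, 0, -1, 0, 0, 0], [-1, 0, -1, 0, 0, 0], [-1, 0, 0, 0, 0, 0], [-1, 0, 0, 0, 0, 0], [-1, 0, 0, 0, 0, 0], [-1, 0, 0, 0, 0, 0]]]' --fingers 0.3

```text
time_s: 64.5
ee_pos: [0.5297, 0.0366, 0.3057]
tcp_rot: [-2.069, -2.364, -0.002]
force: [0.3, -0.6, 0.1]
grip_width: 0.06
finger_force: 0.0
```

```bash
python3 -c "
from h import *
s=save('scene','s12.png')
sticks(.035); go(W(CR,(-.003,-.042,.30)),7.7)
cv2.imwrite('pics/k11.png',s[40:340,180:480,::-1].repeat(2,0).repeat(2,1))"
```

```text
scene 0.6 421 [ 0.5682 -0.3037] ang 5.2
top 0.62 285 [ 0.5699 -0.304 ] ang 6.4
t 64.75 pos [0.5299 0.0393 0.3052] yaw 7.72 tilt [ 0.     0.001 -1.   ] -> rz 0.006 shift [-13.826  -0.269   0.206] q7 0.41 w 0.0599 F [ 0.3  0.  -0.2]
```

View pics/k11.png

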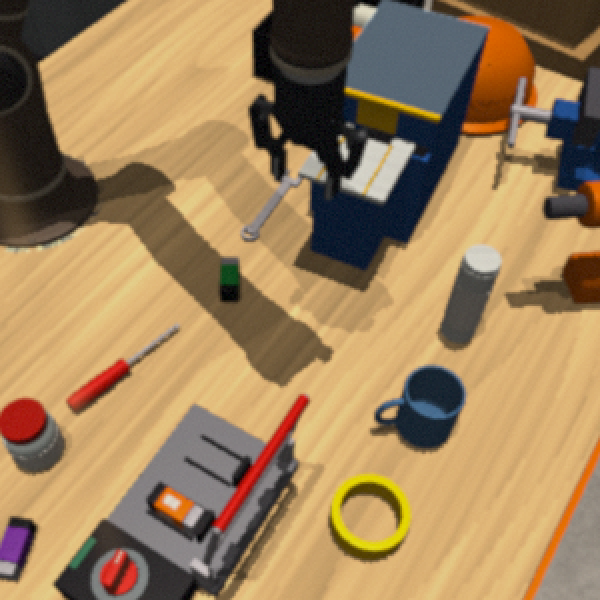

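Three sticks are gone and the flap is shut. One stick remains in the right bay.

Emit:
step_arm --series '[[[-1, 0, 0, 0, 0, 0], [-1, 0, 0, 0, 0, 0], [-1, 0, 0, 0, 0, 0], [-1, 0, 0, 0, 0, 0], [-1, 0, 0, 0, 0, 0], [-1, 0, 0, 0, 0, 0], [-1, 0, 0, 0, 0, 0], [-1, 0, 0, 0, 0, 0], [-1, 0, 0, 0, 0, 0], [-1, 0, 0, 0, 0, 0], [-1, 0, 0, 0, 0, 0], [-1, 0, 0, 0, 0, 0], [-1, -0.27, 0, 0, 0, 0], [-0.82, 0, 0, 0, 0, 0]]]'

```text
time_s: 66.5
ee_pos: [0.5702, -0.3036, 0.3048]
tcp_rot: [-2.064, -2.368, 0.0]
force: [-0.4, -1.0, 0.9]
grip_width: 0.0596
finger_force: 0.0
```

Emit:
step_arm --series '[[[0, 0, 0, 0, 0, 1], [0, 0, 0, 0, 0, 1], [0, 0, 0, 0, 0, 1], [0, 0, 0, 0, 0, 1], [0, 0, 0, 0, 0, 1], [0, 0, 0, 0, 0, 1], [0, 0, 0, 0, 0, 1], [0, 0, 0, 0, 0, 1], [0, 0, 0, 0, 0, 1], [0, 0, 0, 0, 0, 1], [0, 0, 0, 0, 0, 1], [0, 0, 0, 0, 0, 1], [0, 0, 0, 0, 0, 1], [0, 0, 0, 0, 0, 1], [0, 0, 0, 0, 0, 1], [0, 0, 0, 0, 0, 1], [0, 0, 0, 0, 0, 1], [0, 0, 0, 0, 0, 1], [0, 0, 0, 0, 0, 1]]]'

```text
time_s: 68.88
ee_pos: [0.5708, -0.3021, 0.3046]
tcp_rot: [-3.085, -0.593, 0.001]
force: [-0.6, -0.5, -0.4]
grip_width: 0.0597
finger_force: 0.0
```

Emit:
step_arm --series '[[[0, 0, 0, 0, 0, 1], [0, 0, 0, 0, 0, 1], [0, 0, 0, 0, 0, 1], [0, 0, 0, 0, 0, 1], [0, 0, 0, 0, 0, 0.57]]]'

```text
time_s: 69.5
ee_pos: [0.5708, -0.3021, 0.3045]
tcp_rot: [-3.14, -0.097, 0.001]
force: [0.1, -0.2, 0.5]
grip_width: 0.0596
finger_force: 0.0
```

```bash
python3 -c "
from h import *
go((.57,-.304,.047),-86.6)"
```

```text
t 69.5 pos [ 0.5708 -0.3021  0.3045] yaw -86.48 tilt [-0.001  0.    -1.   ] -> rz 0.031 shift [-0.038  0.073 10.301] q7 -0.45 w 0.0596 F [ 0.1 -0.2  0.5]
```

Emit:
step_arm --series '[[[0, 0.07, 1, 0, 0, 0], [0, 0, 1, 0, 0, 0], [0, 0, 1, 0, 0, 0], [0, 0, 1, 0, 0, 0], [0, 0, 1, 0, 0, 0], [0, 0, 1, 0, 0, 0], [0, 0, 1, 0, 0, 0], [0, 0, 1, 0, 0, 0], [0, 0, 1, 0, 0, 0], [0, 0, 0.8, 0, 0, 0], [0, 0, 0.45, 0, 0, 0], [0, 0, 0, 0, 0, 0]]]'

```text
time_s: 71.0
ee_pos: [0.57, -0.3049, 0.0478]
tcp_rot: [-3.14, -0.096, 0.001]
force: [-0.1, -0.1, 0.1]
grip_width: 0.06
finger_force: 0.0
```

Emit:
step_arm --series '[[[0, 0, 0, 0, 0, 0], [0, 0, 0, 0, 0, 0], [0, 0, 0, 0, 0, 0], [0, 0, 0, 0, 0, 0], [0, 0, 0, 0, 0, 0], [0, 0, 0, 0, 0, 0]]]' --fingers 1

```text
time_s: 71.75
ee_pos: [0.5709, -0.3054, 0.0496]
tcp_rot: [3.139, 0.097, 0.002]
force: [-0.4, 0.5, 6.6]
grip_width: 0.0281
finger_force: 60.4
```

Emit:
step_arm --series '[[[0, 0, -0.5, 0, 0, 0], [0, 0, -1, 0, 0, 0], [0, 0, -1, 0, 0, 0], [0, 0, -1, 0, 0, 0], [0, 0, -1, 0, 0, -1], [0, 0, -1, 0, 0, -1], [0, 0, -1, 0, 0, -1], [0, 0, -1, 0, 0, -1], [0, 0, -1, 0, 0, -1], [0, 0, -1, 0, 0, -1], [0, 0, -0.6, 0, 0, -1], [0, 0, 0, 0, 0, -1], [0, 0, 0, 0, 0, -1], [0, 0, 0, 0, 0, -1], [0, 0, 0, 0, 0, -1], [0, 0, 0, 0, 0, -1], [0, 0, 0, 0, 0, -1], [0, 0, 0, 0, 0, -1], [0, 0, 0, 0, 0, -1], [0, 0, 0, 0, 0, -1]]]'

```text
time_s: 74.25
ee_pos: [0.5697, -0.3054, 0.3024]
tcp_rot: [2.61, 1.747, 0.0]
force: [-0.0, 0.1, -2.3]
grip_width: 0.0289
finger_force: 59.5
```

Emit:
step_arm --series '[[[0, 0, 0, 0, 0, -1], [0, 0, 0, 0, 0, -1], [0, 0, 0, 0, 0, -1], [0, 0, 0, 0, 0, -1], [0, 0, 0, 0, 0, -1], [0, 0, 0, 0, 0, -1], [0, 0, 0, 0, 0, -1], [0, 0, 0, 0, 0, -0.57]]]'

```text
time_s: 75.25
ee_pos: [0.5698, -0.3055, 0.3022]
tcp_rot: [2.064, 2.367, 0.0]
force: [0.0, -0.3, -2.2]
grip_width: 0.029
finger_force: 59.5
```

```bash
python3 -c "
from h import *
go(W(CB,(-.08,0,.22)),7.7)"
```

```text
t 75.25 pos [ 0.5698 -0.3055  0.3022] yaw 7.83 tilt [ 0.001 -0.    -1.   ] -> rz 0.033 shift [20.678  0.272  3.289] q7 0.93 w 0.029 F [ 0.  -0.3 -2.2]
```

Emit:
step_arm --series '[[[1, 0.27, 0, 0, 0, 0], [1, 0, 0, 0, 0, 0], [1, 0, 0, 0, 0, 0], [1, 0, 0, 0, 0, 0], [1, 0, 0, 0, 0, 0], [1, 0, 0, 0, 0, 0], [1, 0, 0, 0, 0, 0], [1, 0, 0, 0, 0, 0], [1, 0, 0, 0, 0, 0], [1, 0, 0, 0, 0, 0], [1, 0, 0, 0, 0, 0], [1, 0, 0, 0, 0, 0], [1, 0, 0, 0, 0, 0], [1, 0, 0, 0, 0, 0], [1, 0, 0, 0, 0, 0], [1, 0, 0, 0, 0, 0], [1, 0, 0, 0, 0, 0], [1, 0, 0, 0, 0, 0], [1, 0, 0, 0, 0, 0], [1, 0, 0, 0, 0, 0]]]'

```text
time_s: 77.75
ee_pos: [0.509, 0.1915, 0.3017]
tcp_rot: [-2.066, -2.366, -0.001]
force: [-0.0, 0.3, -2.3]
grip_width: 0.0286
finger_force: 59.5
```

Emit:
step_arm --series '[[[0.5, 0, 0, 0, 0, 0], [0, 0, 1, 0, 0, 0], [0, 0, 1, 0, 0, 0], [0, 0, 0.6, 0, 0, 0], [0, 0, 0.6, 0, 0, 0], [0, 0, 0, 0, 0, 0]]]'

```text
time_s: 78.5
ee_pos: [0.5076, 0.2033, 0.2207]
tcp_rot: [2.066, 2.367, -0.001]
force: [-0.1, -0.3, -1.1]
grip_width: 0.0285
finger_force: 59.7
```

```bash
python3 -c "
from h import *
go(W(CB,(-.08,0,.22)),7.7)"
```

```text
t 78.5 pos [0.5076 0.2033 0.2207] yaw 7.77 tilt [-0. -0. -1.] -> rz 0.016 shift [0.178 0.012 0.027] q7 0.04 w 0.0285 F [-0.1 -0.3 -1.1]
```

Emit:
step_arm --series '[[[0, 0, 0, 0, 0, 0], [0, 0, 0, 0, 0, 0], [0, 0, 0, 0, 0, 0], [0, 0, -1, 0, 0, 0], [0, 0, -1, 0, 0, 0], [-1, 0, 0, 0, 0, 0], [-1, 0, 0, 0, 0, 0], [-1, 0, 0, 0, 0, 0]]]' --fingers 0.4

```text
time_s: 79.5
ee_pos: [0.5177, 0.1287, 0.2713]
tcp_rot: [2.065, 2.368, 0.001]
force: [1.1, -0.2, -0.4]
grip_width: 0.0513
finger_force: 0.0
```

Emit:
step_arm --series '[[[0, 0, 0, 0, 0, 0], [0, 0, 0, 0, 0, 0], [0, 0, 0, 0, 0, 0], [0, 0, 1, 0, 0, 0], [0, 0, 1, 0, 0, 0], [0, 0, 0.2, 0, 0, 0], [0.6, 0, 0, 0, 0, 0], [0.6, 0, 0, 0, 0, 0], [0.6, 0, 0, 0, 0, 0], [0.6, 0, 0, 0, 0, 0], [0.6, 0, 0, 0, 0, 0], [0, 0, 0, 0, 0, 0]]]' --fingers 1

```text
time_s: 81.0
ee_pos: [0.5069, 0.2057, 0.2158]
tcp_rot: [-2.062, -2.37, -0.0]
force: [-0.7, 0.3, 0.2]
grip_width: -0.0004
finger_force: 0.0
```

Emit:
step_arm --series '[[[0.5, 0, 0, 0, 0, 0], [0.5, 0, 0, 0, 0, 0], [0.5, 0, 0, 0, 0, 0], [0.5, 0, 0, 0, 0, 0], [0.3, 0, 0, 0, 0, 0], [0, 0, 0, 0, 0, 0]]]'

```text
time_s: 81.75
ee_pos: [0.4993, 0.2615, 0.2158]
tcp_rot: [-2.063, -2.369, 0.0]
force: [-0.9, -0.9, 0.6]
grip_width: -0.0001
finger_force: 0.0
```

```bash
python3 -c "
from h import *
go((.4992,.2635,.217),7.7)"
```

```text
t 81.75 pos [0.4993 0.2615 0.2158] yaw 7.88 tilt [-0. -0. -1.] -> rz 0.046 shift [ 0.079  0.005 -0.046] q7 -0.04 w -0.0001 F [-0.9 -0.9  0.6]
```

Emit:
step_arm --series '[[[0.08, 0, 0, 0, 0, 0], [0, 0, 0, 0, 0, 0], [-1, 0, 0, 0, 0, 0], [-1, 0, -0.5, 0, 0, 0], [-1, 0, -1, 0, 0, 0], [-1, 0, -1, 0, 0, 0], [-1, 0, -1, 0, 0, 0], [-1, 0, 0, 0, 0, 0], [-1, 0, 0, 0, 0, 0], [-1, 0, 0, 0, 0, 0], [-1, 0, 0, 0, 0, 1], [0, 0, 0, 0, 0, 0.08]]]' --fingers 0.5

```text
time_s: 83.25
ee_pos: [0.53, 0.0359, 0.3042]
tcp_rot: [2.162, 2.279, 0.001]
force: [-0.0, -0.6, 1.5]
grip_width: 0.0425
finger_force: 0.0
```

```bash
python3 -c "
from h import *
sticks(.035)
s=save('scene','s13.png');t=save('top','t13.png')
lc=[[(.1035,-.085,.2195),(.1035,.085,.2195)]]
a=np.hstack([overlay(s,'scene',CR,lc,210,200,130,130,3),overlay(t,'top',CR,lc,340,120,130,130,3)]); b=overlay(s,'scene',CB,[],310,60,260,60,3)
cv2.imwrite('pics/k12.png',np.vstack([a,b]))
go(W(CR,(.1035,0,.30)),3.44)"
```

```text
t 83.55 pos [0.5299 0.0405 0.3034] yaw 3.56 tilt [-0.  0. -1.] -> rz 0.029 shift [-12.175   5.017   0.137] q7 0.2 w 0.0429 F [0.7 0.1 0.2]
```

View pics/k12.png

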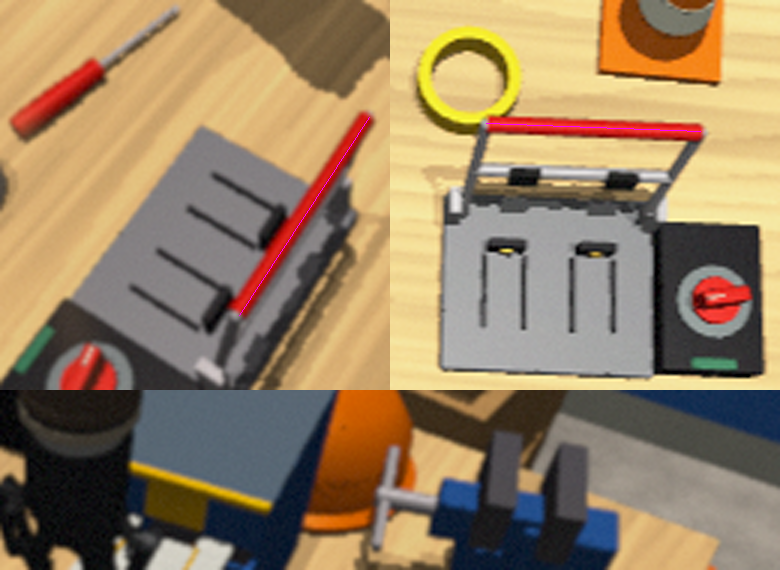

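The bays are empty, the flap is shut and the model line lies on the open handle. I'll close the lever.

Emit:
step_arm --series '[[[-1, 0.42, 0, 0, 0, 0], [-1, 0.42, 0, 0, 0, 0], [-1, 0.42, 0, 0, 0, 0], [-1, 0.42, 0, 0, 0, 0], [-1, 0.42, 0, 0, 0, 0], [-1, 0.42, 0, 0, 0, 0], [-1, 0.42, 0, 0, 0, 0], [-1, 0.42, 0, 0, 0, 0], [-1, 0.42, 0, 0, 0, 0], [-1, 0.41, 0, 0, 0, 0], [-1, 0.41, 0, 0, 0, 0], [-1, 0.41, 0, 0, 0, 0], [0, 0, 0, 0, 0, 0]]]'

```text
time_s: 85.18
ee_pos: [0.6731, -0.2537, 0.3027]
tcp_rot: [-2.155, -2.286, 0.003]
force: [0.1, 1.0, -0.6]
grip_width: 0.0427
finger_force: 0.0
```

```bash
python3 -c "
from h import *
go(W(CR,(.1035,0,.223)),3.44)"
```

```text
t 85.17 pos [ 0.6731 -0.2537  0.3027] yaw 3.39 tilt [-0.001 -0.001 -1.   ] -> rz -0.013 shift [-0.083  0.004  3.187] q7 0.73 w 0.0427 F [ 0.1  1.  -0.6]
```

Emit:
step_arm --series '[[[-0.08, 0, 1, 0, 0, 0], [0, 0, 1, 0, 0, 0], [0, 0, 0.8, 0, 0, 0], [0, 0, 0.38, 0, 0, 0], [0, 0, 0, 0, 0, 0]]]'

```text
time_s: 85.8
ee_pos: [0.6733, -0.2536, 0.2237]
tcp_rot: [-2.152, -2.288, 0.001]
force: [-0.0, 0.6, 0.4]
grip_width: 0.0426
finger_force: 0.0
```

Emit:
step_arm --series '[[[0, 0, 0, 0, 0, 0], [0, 0, 0, 0, 0, 0], [0, 0, 0, 0, 0, 0], [0, 0, 0, 0, 0, 0], [0, 0, 0, 0, 0, 0]]]' --fingers 1

```text
time_s: 86.42
ee_pos: [0.6726, -0.2545, 0.2252]
tcp_rot: [-2.153, -2.287, 0.0]
force: [-4.7, 1.7, 4.9]
grip_width: 0.0121
finger_force: 58.6
```

Emit:
step_arm --series '[[[0, -0.55, -0.07, 0, 0, 0], [0, -0.56, -0.02, 0, 0, 0], [0, -0.56, 0.02, 0, 0, 0], [0, -0.55, 0.07, 0, 0, 0], [0, -0.55, 0.12, 0, 0, 0], [0, -0.53, 0.17, 0, 0, 0], [0, -0.52, 0.21, 0, 0, 0], [0, -0.5, 0.26, 0, 0, 0], [0, -0.47, 0.3, 0, 0, 0], [0, -0.44, 0.34, 0, 0, 0]]]'

```text
time_s: 87.68
ee_pos: [0.542, -0.2622, 0.189]
tcp_rot: [2.153, 2.287, 0.001]
force: [6.5, -0.9, -3.9]
grip_width: 0.0114
finger_force: 64.1
```

```bash
python3 -c "
from h import *
go(W(CR,(.075-.16*np.cos(np.radians(50)),0,.066+.16*np.sin(np.radians(50)))),3.44)"
```

```text
t 87.67 pos [ 0.542  -0.2622  0.189 ] yaw 3.46 tilt [ 0.001  0.    -1.   ] -> rz 0.005 shift [-0.059  0.006  0.017] q7 0.89 w 0.0114 F [ 6.5 -0.9 -3.9]
```

Emit:
step_arm --series '[[[0, -0.41, 0.38, 0, 0, 0], [0, -0.38, 0.41, 0, 0, 0], [0, -0.34, 0.44, 0, 0, 0], [0, -0.3, 0.47, 0, 0, 0], [0, -0.26, 0.5, 0, 0, 0], [0, -0.21, 0.52, 0, 0, 0], [0, -0.17, 0.53, 0, 0, 0], [0, -0.12, 0.55, 0, 0, 0], [0, -0.07, 0.55, 0, 0, 0], [0, -0.02, 0.56, 0, 0, 0], [0, 0, 0.1, 0, 0, 0], [0, 0, 0, 0, 0, 0]]]'

```text
time_s: 89.18
ee_pos: [0.4844, -0.2656, 0.0628]
tcp_rot: [-2.152, -2.286, 0.003]
force: [-4.8, -2.7, -1.4]
grip_width: 0.0117
finger_force: 72.1
```

Emit:
step_arm --series '[[[0, 0, 0.15, 0, 0, 0], [0, 0, 0.15, 0, 0, 0], [0, 0, 0, 0, 0, 0]]]'

```text
time_s: 89.55
ee_pos: [0.4845, -0.2667, 0.0583]
tcp_rot: [-2.154, -2.285, -0.001]
force: [-13.5, 1.6, 32.0]
grip_width: 0.0116
finger_force: 80.0
```

Emit:
step_arm --series '[[[0, 0, 0, 0, 0, 0], [0, 0, 0, 0, 0, 0], [0, 0, 0, 0, 0, 0], [0, 0, -0.5, 0, 0, 0], [0, 0, -1, 0, 0, 0], [0, 0, -1, 0, 0, 0], [0, 0, -1, 0, 0, 0], [0, 0, -1, 0, 0, 0], [0, 0, -1, 0, 0, 0], [0, 0, -1, 0, 0, 0], [0, 0, -1, 0, 0, 0], [1, 0, 0, 0, 0, 0], [1, 0, 0, 0, 0, 0], [1, 0, 0, 0, 0, 0], [1, 0, 0, 0, 0, 0], [1, 0, 0, 0, 0, 0], [1, 0, 0, 0, 0, 0], [1, 0, 0, 0, 0, 0]]]' --fingers 0.4

```text
time_s: 91.8
ee_pos: [0.4751, -0.0903, 0.2444]
tcp_rot: [2.153, 2.287, 0.001]
force: [0.1, 0.2, 0.1]
grip_width: 0.0512
finger_force: 0.0
```

```bash
python3 -c "
from h import *
s=save('scene','s14.png');t=save('top','t14.png')
lc=[[(.075,-.085,.062),(-.085,-.085,.062),(-.085,.085,.062),(.075,.085,.062)]]
a=np.hstack([overlay(s,'scene',CR,lc,200,215,130,120,3),overlay(t,'top',CR,lc,340,150,130,120,3)]); b=s[40:240,230:490,::-1].repeat(1,0)
b=cv2.resize(b,None,fx=1.1,fy=1.1); c=np.zeros((b.shape[0],a.shape[1],3),np.uint8); c[:,:b.shape[1]]=b
b2=cv2.resize(t[130:320,120:490,::-1],None,fx=1.1,fy=1.1); c[:b2.shape[0],b.shape[1]+5:b.shape[1]+5+b2.shape[1]]=b2[:, :a.shape[1]-b.shape[1]-5]
cv2.imwrite('pics/k13.png',np.vstack([a,c])); go((.5,0,.3))"
```

```text
t 91.9 pos [ 0.4752 -0.0884  0.244 ] yaw 3.68 tilt [-0.     0.002 -1.   ] -> rz -0.0 shift [ 3.464  1.215 -2.238] q7 0.46 w 0.0513 F [-0.2 -0.3 -0.1]
```

View pics/k13.png

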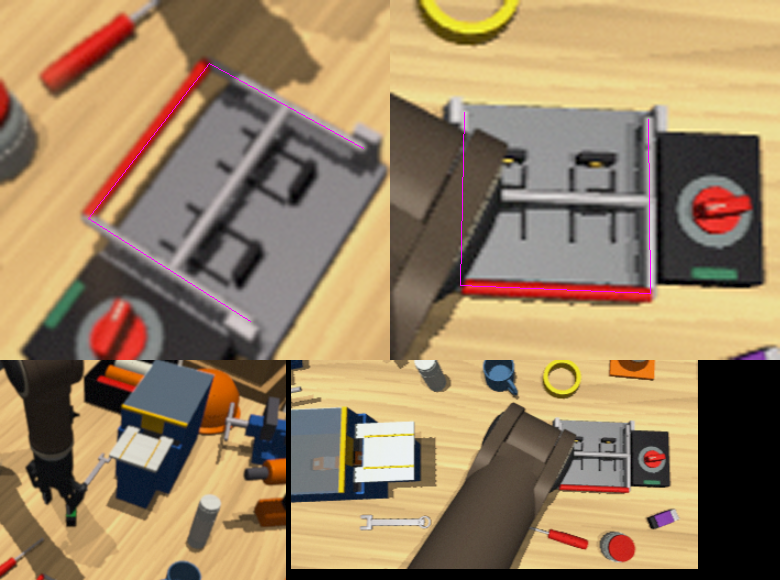

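The lever is on its shut outline, the knob is off, and the sill and bays are empty with the flap shut. I'm handing in.

```bash
python3 -c "
from h import *
print(job.finish_job())"
```

```text
the job is handed in; nothing more can be done
None
```

I posted all four sticks into the returns cabinet, shut the clamp lever, left the isolator off and handed the job in at about 92 s; the hand-in returned no verdict. The last pictures show the bays and sill empty, the flap shut and the bystanders in view undisturbed.

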